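# Shim the sample stage up to its height mark

### The arm

A 6-joint arm with a two-finger parallel gripper is mounted at the origin on a cart in front of the work surface, level with it; the furniture and walls round the work are solid. World frame = base frame: x ahead of the robot, y to its left, z up, the work surface at z = 0. Lengths are in m, angles in rad, forces in N, time in s.
With the tool pointing down it reaches from about 0.35 to 0.775 m from the base axis. Payload 5.5 kg.
Tool frame: the origin (TCP) lies at the very end of the fingers, on their centre line; the grasp point (between the pads) lies 19 mm behind it; z points along the fingers, y is the direction in which the jaws open and shut (so a half turn about z gives the same grasp; the last joint's range is limited). The gripper opens to 85 mm and grips with 20 to 120 N. Pads are 22 mm wide; open, the fingers measure 114 mm over their backs; the gripper's body (76 mm by 85 mm) begins 54 mm behind the grasp point. The pads swing forward as they close: fully open they stand 13 mm farther back than shut.
Start: joints at [1.014, 0.313, 0.046, 1.304, 0, 1.431], TCP at [0.233, 0.526, 0.231] pointing down, gripper open.
Joint ranges: [-2.76, 2.76], [-0.86, 1.69], [-1.03, 1.26], [-2.2, 2.34], [-1.47, 1.5], [-3.14, 3.14]. Speed limits (rad/s): [2.57, 2.57, 3.14, 3.14, 3.14, 3.14].

### API

Orientations are given as [roll, pitch, yaw] about the fixed x, y, z axes, in that order (R = Rz(yaw) Ry(pitch) Rx(roll)).
In Python, from station import manip, camera gives the robot as it stands.
- The arm moves only by the shell command python3 -m inch 'ROWS' [FORCE]. ROWS is JSON, a list of rows, each an object of numbers: "dx", "dy", "dz": the shift along the tool's x, y, z in m; "ax", "ay", "az": the turn, a rotation vector about the tool's x, y, z in rad; "gripper": the opening in per cent of the stroke, from 0 (shut) to 100 (fully open). In form: [{"dx": .., "dy": .., "dz": .., "ax": .., "ay": .., "az": .., "gripper": ..}, ...]. A call has 1 to 10 rows; each row shifts and turns the commanded pose from where the row before left it, along the tool's axes as they then stand; what a row does not reach is not made up. A row lasts 1/8 s, in which the tool goes at most 62.5 mm and 10.7 degrees, less where a joint would pass 70% of its speed; a pose out of reach is approached as far as the arm can. A call is refused whole if a number of a shift passes 0.0625 or a number of a turn 0.188, either way. A call with a gripper value outside its range is refused whole. The fingers move at their own pace and stop on an object; FORCE is the grip in N (left out, the last holds). Time passes only in rows, so rows that do not move let the fingers close. It gives the time, the measured TCP pose, the force and the opening at its end, in the units of the state.
- manip.get_state(): the state, without advancing time (a new reading comes with each control period).
- camera(name): name is "scene" or "top" or "wrist"; returns a dict with "image" (400x640x3 uint8, blue, green, red), "mtx" (3x3 intrinsics, pixels), "R" (3x3) and "t" (3): a world point X has camera coordinates R X + t. Camera axes: x right, y down, z forward; pixel columns grow to the right and rows downward; lengths in m; the calibration is good to about 2 mm. A picture is of the moment at which its call begins. There is no depth.
- manip.sign_off(): hands the job in, once; it reports no verdict.
The state is a dict: "time_s": time; "qpos": joint angles; "dq": joint speeds; "effort": joint torques, N m; "position": TCP position; "tcp_rot": TCP orientation; "contact_force": force on the tool from outside, world axes, zero at the start; "moment": the same for the moment, N m; "gripper_width": opening from 0.0 (shut) to 1.0 (fully open).
Only numpy, scipy, OpenCV 4.12 (cv2) and the standard library are available. Lean on these libraries where they do the work, as an engineer would, in place of code of your own. Each camera call takes 0.05 s, during which the arm holds its last target.

### The job

Raise the sample stage to its height mark by stacking the two forked shims on its spindle. First push the flat spacer along its lane until it is fully home against the hidden stop at the spindle, and press it firmly there for a moment (with 10 to 25 N); then push the forked wedge sideways off its ledge onto the spacer and push it forward under the stage until the top of the stage's little tongue is level with the top of the index tongue beside it. Push the wedge gently too, keep the dish where it is on the stage, and leave the index, the vial and the timer alone.

Things in the scene. Friction and masses are not known exactly. Their poses are not given: they have to be found in the camera images.
- spindle (a point): Foot of the upright spindle (14 mm diameter) of the fixed grey levelling stand: on its axis, at deck level, 10 mm above the worktop. Its axes are the stand's, used below: x the pushing direction (away from the robot), y left, z up. Deck: x -203 to 35, |y| up to 110 mm. A lane 66 mm wide (|y| < 33) runs along x to the spindle.
- ledge_left (a point): Middle of the top of the left ledge beside the lane, 20 mm above the deck; axes as the spindle's. In the spindle frame the ledge spans x -115 to -30, y 33 to 108 mm.
- ledge_right (a point): The same for the right ledge: x -115 to -30, y -108 to -33 mm. The wedge starts on one of the ledges, the vial on the other.
- spacer_mid (a point): Centre of the loose aluminium spacer, 136 long (x) x 60 wide x 16 mm thick, about 0.3 kg, in the lane; it slides with 2 to 5 N. A slot 20 wide, 31 deep is open at its +x end. Home = slot bottom against an adjustable stop on the near side of the spindle, out of sight under the stage: this centre then is anywhere from x -62 to -46 (differs each time), y 0, z 8 mm in the spindle frame, 4 mm below the ledges.
- wedge_mid (a point): Plan centre, 7 mm above the underside, of the loose steel forked wedge, 65 long (x) x 60 mm wide, about 0.18 kg, flat on a ledge. Its top rises evenly from 4 mm at the nose (+x end) to 14 mm over 45 mm; the last 20 mm is level. Slot 20 wide, 34 deep open at the nose. Pushed off the ledge it drops 4 mm onto the spacer, stopped by the far lane wall (3 mm play each side).
- bar (a point): Lowest line, at mid length, of the round cross bar (8 mm diameter, along y, 56 long) under the stage; it rises with the stage. At spindle-frame x -15; at the lowest z 21 mm, 5 mm above the top of the home spacer. The wedge, its prongs either side of the spindle, goes between spacer and bar: lift = wedge thickness under the bar - 5 mm; friction holds it.
- stage (a joint): Height of the stage above its lowest position (m, 0 to 0.012). Aluminium plate 76 x 76 x 8 mm centred on the spindle, about 0.3 kg, top 47 mm over the worktop at the lowest. It slides freely up and down the spindle and falls back unless supported.
- index (a joint): Height of the index tongue (m) on its post, varied from start to start (0.004 to 0.0075); it stays put. Its post stands at spindle-frame x 0, y 71, to 80 mm over the worktop. The stage is at the mark when joint stage equals joint index.
- stage_tip (a point): Top of the stage's tongue at its end (tongue 10 wide, 3 mm thick, on the stage's left side).
- index_tip (a point): Top of the dark index tongue at its end, 4 mm to the left of the stage's tongue; the height mark.
- dish_mid (a point): Middle of the loose petri dish (73 mm across, 15 mm high) lying on the stage.
- vial_mid (a point): Middle of a loose screw-cap vial (25 x 60 mm) standing on the other side ledge, opposite the wedge.
- timer_mid (a point): Middle of a loose timer (62 x 66 x 18 mm) lying on the worktop at the left.
There are look-alikes about, which are no part of the job. Of the things shaped like the part that bears spacer_mid, the aluminium one is meant.

How it is judged:
By the outcome, as a careful person would: the job done as asked, in the order asked, and still so for the second after the job is handed in, with the robot touching nothing.
It also fails if it takes over 61 s, if anything falls off the work surface, if the arm or the gripper's body presses on something with over 40 N, if the wrist force passes 120 N, or if a joint passes its speed limit or range.

## Working session

There is one attempt and no reset: what is moved stays moved. The work goes in short steps, Python scripts to look and compute and a shell command to move; the robot and the scene stay as the last step left them, time stands still between calls to the robot, and variables do not carry over. Pictures are saved under pics/ and viewed, and the job is handed in when it is done.

```bash
ls; mkdir -p pics; python3 - <<'E'
from station import manip, camera
import cv2
s=manip.get_state(); print(s)
for n in ("scene","top","wrist"):
    c=camera(n); cv2.imwrite(f"pics/{n}0.png",c["image"]); print(n,c["mtx"],c["R"],c["t"])
E
```

```text
pics
{'time_s': 0.0, 'qpos': array([1.01442033e+00, 3.14017705e-01, 4.49790334e-02, 1.30361075e+00,
       5.29169038e-06, 1.43118977e+00]), 'dq': array([-0.00106141,  0.00018921,  0.00037611, -0.00084636,  0.0011855 ,
        0.00013809]), 'effort': array([-1.38305953e-03, -4.80629396e+01,  2.98532295e+01,  1.93020335e-02,
        3.77800609e-05, -1.51830267e-05]), 'position': array([0.23250077, 0.525334  , 0.23039906]), 'tcp_rot': array([-3.13975833e+00, -2.63104431e-04,  2.72482296e+00]), 'contact_force': array([-0.37882084,  0.1934366 , -0.29182154]), 'moment': array([ 0.02378842, -0.0279052 , -0.00822578]), 'gripper_width': 0.9999609538575069}
scene [[408.23344038   0.         323.22983315]
 [  0.         408.23344038 190.21960218]
 [  0.           0.           1.        ]] [[ 0.81938432 -0.572795    0.02269848]
 [-0.36731368 -0.55501885 -0.7463476 ]
 [ 0.44010225  0.60320806 -0.66516919]] [-0.55655611  0.10611223  0.82805276]
top [[456.83437979   0.         318.53561318]
 [  0.         456.83437979 206.34210183]
 [  0.           0.           1.        ]] [[-0.02911704 -0.99931613  0.02279186]
 [-0.99830384  0.02792241 -0.05108597]
 [ 0.05041463 -0.02424067 -0.99843415]] [-0.21755024  0.54363432  1.1315028 ]
wrist [[309.0170908    0.         322.13281511]
 [  0.         309.0170908  194.17778301]
 [  0.           0.           1.        ]] [[ 4.05070110e-01  9.14285362e-01 -6.94560256e-04]
 [ 8.71519682e-01 -3.85893119e-01  3.02555690e-01]
 [ 2.76354212e-01 -1.23161589e-01 -9.53131456e-01]] [-0.57451217 -0.03960483  0.37909431]
```

View pics/scene0.png

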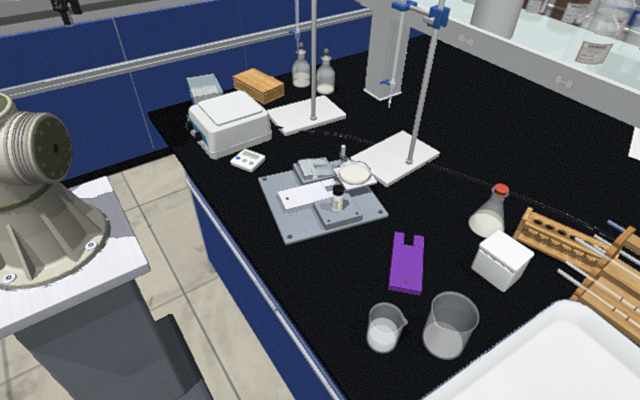

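View pics/top0.png

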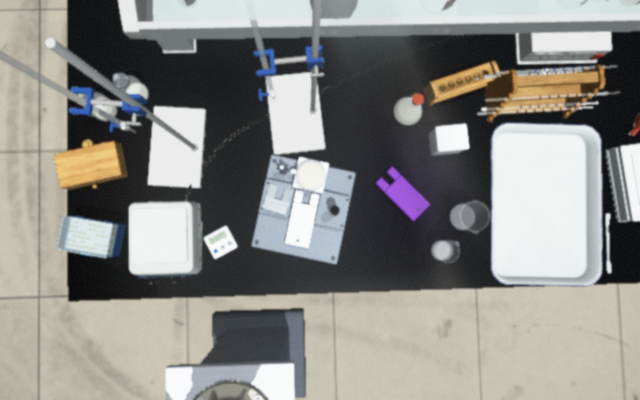

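View pics/wrist0.png

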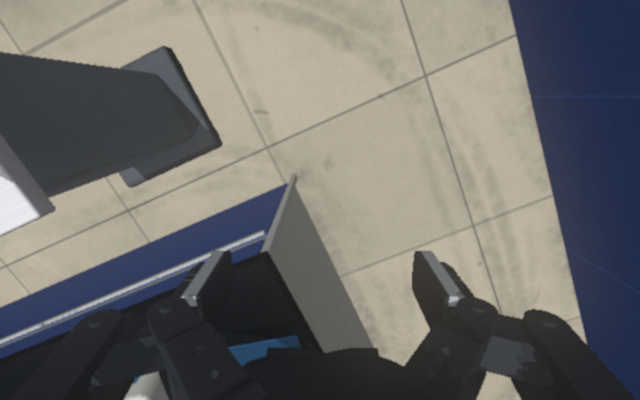

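```bash
python3 - <<'E'
import cv2
a=cv2.imread("pics/top0.png")[145:270,240:365]; cv2.imwrite("pics/top0c.png",cv2.resize(a,None,fx=4.8,fy=4.8,interpolation=cv2.INTER_CUBIC))
a=cv2.imread("pics/scene0.png")[135:250,250:395]; cv2.imwrite("pics/scene0c.png",cv2.resize(a,None,fx=5,fy=5,interpolation=cv2.INTER_CUBIC))
E
```

```text
(no output)
```

View pics/top0c.png

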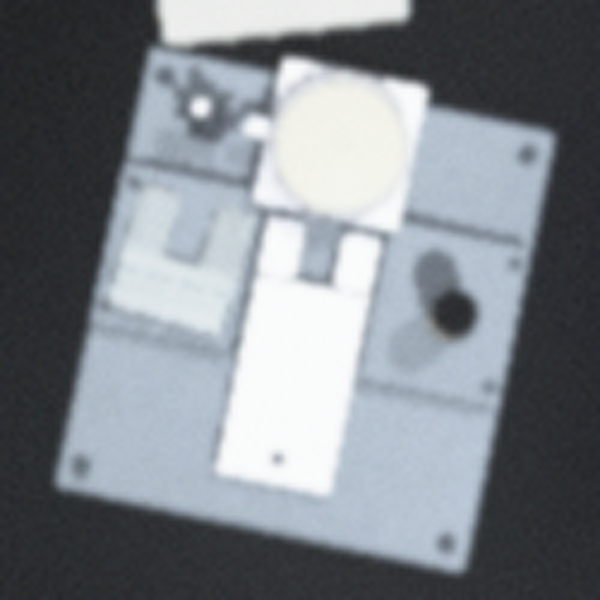

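View pics/scene0c.png

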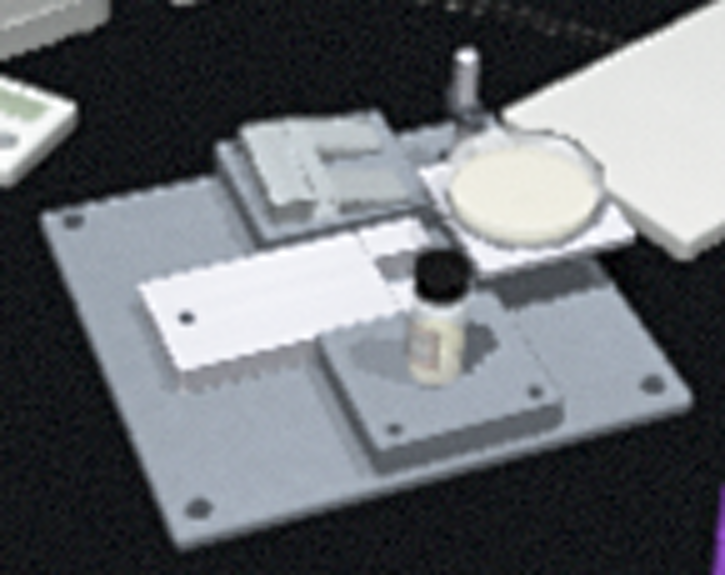

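```bash
cat > h.py <<'E'
import numpy as np, cv2, json
from scipy.optimize import least_squares
from station import manip, camera
def proj(c,X):
    X=np.atleast_2d(X); p=X@np.array(c["R"]).T+c["t"]; q=p@np.array(c["mtx"]).T; return q[:,:2]/q[:,2:]
def ray(c,uv,z):
    d=np.linalg.inv(c["mtx"])@np.array([uv[0],uv[1],1.]); R=np.array(c["R"]); d=R.T@d; o=-R.T@np.array(c["t"])
    return o+d*(z-o[2])/d[2]
def S2W(P,st):
    P=np.atleast_2d(P); x,y,a=st; c,s=np.cos(a),np.sin(a)
    return np.c_[x+c*P[:,0]-s*P[:,1],y+s*P[:,0]+c*P[:,1],P[:,2]+.01]
def W2S(W,st):
    W=np.atleast_2d(W); x,y,a=st; c,s=np.cos(a),np.sin(a); d=W[:,:2]-[x,y]
    return np.c_[c*d[:,0]+s*d[:,1],-s*d[:,0]+c*d[:,1],W[:,2]-.01]
def crop(img,r0,r1,c0,c1,f,name):
    cv2.imwrite(name,cv2.resize(img[r0:r1,c0:c1],None,fx=f,fy=f,interpolation=cv2.INTER_CUBIC))
E
python3 - <<'E'
from h import *
T=camera("top");S=camera("scene")
C=np.array([[-.203,.11,0],[-.203,-.11,0],[.035,-.11,0],[.035,.11,0]])
tp=(np.array([[57,488],[465,571],[553,130],[150,48]])+.5)/4.8-.5+[240,145]
sp=(np.array([[42,215],[178,541],[690,400]])+.5)/5-.5+[250,135]
print([W2S(ray(T,p,.01),(0,0,0))[0].round(4) for p in tp],[ray(S,p,.01).round(4) for p in sp])
f=lambda s,a,b:np.r_[(proj(T,S2W(C,s))-tp).ravel()*a,(proj(S,S2W(C[:3],s))-sp).ravel()*b]
for a,b in((1,0),(0,1),(1,1)):
    r=least_squares(f,[.5,-.2,-.2],args=(a,b)); print(r.x,f(r.x,1,1).round(1))
st=r.x; np.save("st.npy",st)
def q(n,pts,c,z,f,off):
    for p in pts: print(n,(W2S(ray(c,(np.array(p)+.5)/f-.5+off,z),st)*1000).round(1))
q("spacerT near L,R, far L,R",[(217,474),(330,494),(265,215),(380,238)],T,.026,4.8,[240,145])
q("spacerS near L,R, far L?",[(138,289),(183,371)],S,.026,5,[250,135])
q("wedgeT rear L,R nose L,R",[(108,306),(222,336)],T,.044,4.8,[240,145])
q("wedgeT nose",[(143,185),(255,210)],T,.034,4.8,[240,145])
q("vial cap T",[(455,314)],T,.09,4.8,[240,145])
q("post T",[(201,107)],T,.08,4.8,[240,145])
E
```

```text
[array([ 0.442 , -0.0621,  0.    ]), array([ 0.3924, -0.274 ,  0.    ]), array([ 0.6231, -0.3279,  0.    ]), array([ 0.6722, -0.1161,  0.    ])] [array([ 0.4446, -0.0619,  0.01  ]), array([ 0.3928, -0.2745,  0.01  ]), array([ 0.6209, -0.3296,  0.01  ])]
[ 0.61423491 -0.21414384 -0.2294763 ] [-0.5  0.2  0.4  0.3  0.5 -0.1 -0.4 -0.4 -1.3  0.2 -0.4  0.4  0.7 -0.5]
[ 0.61519879 -0.2153392  -0.23920084] [-0.7 -0.8  0.   0.2  1.  -0.   0.2 -1.2 -0.5 -0.3 -0.5  0.1  1.  -0.2]
[ 0.61461908 -0.2145158  -0.23256907] [-0.6 -0.1  0.3  0.2  0.7 -0.1 -0.2 -0.7 -1.1  0.  -0.4  0.3  0.8 -0.4]
spacerT near L,R, far L,R [[-178.5   27.6   16. ]]
spacerT near L,R, far L,R [[-176.8  -31.6   16. ]]
spacerT near L,R, far L,R [[-42.2  30.8  16. ]]
spacerT near L,R, far L,R [[-41.7 -30.1  16. ]]
spacerS near L,R, far L? [[-177.2   25.3   16. ]]
spacerS near L,R, far L? [[-174.4  -32.    16. ]]
wedgeT rear L,R nose L,R [[-105.4   98.6   34. ]]
wedgeT rear L,R nose L,R [[-108.7   38.7   34. ]]
wedgeT nose [[-40.5  95.1  24. ]]
wedgeT nose [[-41.4  36.   24. ]]
vial cap T [[-76.  -73.2  80. ]]
post T [[-0.4 70.3 70. ]]
```

```bash
python3 -m inch '[{"az":-0.184,"gripper":0},{"dx":-0.0396,"dy":-0.0463},{"dx":-0.0396,"dy":-0.0463},{"dx":-0.0396,"dy":-0.0463},{"dx":-0.0396,"dy":-0.0463},{"dx":-0.0396,"dy":-0.0463},{"dx":-0.0396,"dy":-0.0463}]' 20
```

```text
$[0]: bad value
```

```bash
python3 -m inch '[{"dx":0,"dy":0,"dz":0,"ax":0,"ay":0,"az":-0.184,"gripper":0},{"dx":-0.0396,"dy":-0.0463,"dz":0,"ax":0,"ay":0,"az":0,"gripper":0},{"dx":-0.0396,"dy":-0.0463,"dz":0,"ax":0,"ay":0,"az":0,"gripper":0},{"dx":-0.0396,"dy":-0.0463,"dz":0,"ax":0,"ay":0,"az":0,"gripper":0},{"dx":-0.0396,"dy":-0.0463,"dz":0,"ax":0,"ay":0,"az":0,"gripper":0},{"dx":-0.0396,"dy":-0.0463,"dz":0,"ax":0,"ay":0,"az":0,"gripper":0},{"dx":-0.0396,"dy":-0.0463,"dz":0,"ax":0,"ay":0,"az":0,"gripper":0}]' 20
```

```text
time_s: 1.12
position: [0.4005, 0.1989, 0.2315]
tcp_rot: [3.141, 0.001, 2.909]
contact_force: [0.8, 0.3, -0.5]
gripper_width: -0.0
```

```bash
python3 -m inch '[{"dx":-0.0174,"dy":-0.0589,"dz":0,"ax":0,"ay":0,"az":0,"gripper":0},{"dx":-0.0174,"dy":-0.0589,"dz":0,"ax":0,"ay":0,"az":0,"gripper":0},{"dx":-0.0174,"dy":-0.0589,"dz":0,"ax":0,"ay":0,"az":0,"gripper":0},{"dx":-0.0174,"dy":-0.0589,"dz":0,"ax":0,"ay":0,"az":0,"gripper":0},{"dx":-0.0174,"dy":-0.0589,"dz":0.02,"ax":0,"ay":0,"az":0,"gripper":0},{"dx":-0.0174,"dy":-0.0589,"dz":0.02,"ax":0,"ay":0,"az":0,"gripper":0},{"dx":0,"dy":0,"dz":0.03,"ax":0,"ay":0,"az":0,"gripper":0}]' 20
python3 - <<'E'
from h import *
c=camera("wrist"); cv2.imwrite("pics/w1.png",c["image"]); np.savez("w1.npz",**{k:c[k] for k in("mtx","R","t")})
st=np.load("st.npy"); print(W2S(manip.get_state()["position"],st)*1000, W2S(-np.array(c["R"]).T@c["t"],st)*1000)
E
```

```text
time_s: 2.0
position: [0.4208, -0.168, 0.1626]
tcp_rot: [-3.14, 0.003, 2.902]
contact_force: [0.2, -0.6, -0.5]
gripper_width: -0.001
[[-202.95386234    3.17487117  148.27940665]] [[-276.6093924     1.21454146  294.69484141]]
```

View pics/w1.png

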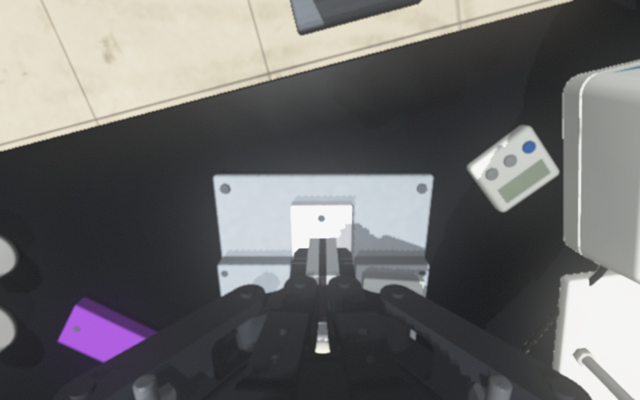

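```bash
python3 -m inch '[{"dx":0.002,"dy":-0.004,"dz":0.05,"ax":0,"ay":0,"az":-0.004,"gripper":0},{"dx":0,"dy":0,"dz":0.05,"ax":0,"ay":0,"az":0,"gripper":0},{"dx":0,"dy":0,"dz":0.034,"ax":0,"ay":0,"az":0,"gripper":0},{"dx":0,"dy":0,"dz":0.012,"ax":0,"ay":0,"az":0,"gripper":0},{"dx":0,"dy":0,"dz":0,"ax":0,"ay":0,"az":0,"gripper":0}]' 20
cat > s.py <<'E'
from h import *
st=np.load("st.npy"); s=manip.get_state(); p=W2S(s["position"],st)[0]*1000; f=np.array(s["contact_force"]); a=st[2]; c,n=np.cos(a),np.sin(a)
print("t",round(s["time_s"],2),"stand mm",p.round(1),"F",np.round([c*f[0]+n*f[1],-n*f[0]+c*f[1],f[2]],1),"rot",np.round(s["tcp_rot"],3))
E
python3 s.py
```

```text
time_s: 2.68
position: [0.4169, -0.1663, 0.0167]
tcp_rot: [3.141, -0.001, 2.913]
contact_force: [-0.3, -0.1, -0.3]
gripper_width: -0.001
t 2.67 stand mm [-203.5    1.3    6.7] F [-0.3 -0.1 -0.3] rot [ 3.141e+00 -1.000e-03  2.913e+00]
```

```bash
python3 -m inch '[{"dx":-0.010,"dy":-0.003,"dz":0,"ax":0,"ay":0,"az":0,"gripper":0},{"dx":-0.006,"dy":0,"dz":0,"ax":0,"ay":0,"az":0,"gripper":0},{"dx":-0.006,"dy":0,"dz":0,"ax":0,"ay":0,"az":0,"gripper":0},{"dx":-0.006,"dy":0,"dz":0,"ax":0,"ay":0,"az":0,"gripper":0},{"dx":-0.006,"dy":0,"dz":0,"ax":0,"ay":0,"az":0,"gripper":0},{"dx":-0.006,"dy":0,"dz":0,"ax":0,"ay":0,"az":0,"gripper":0}]' 20
python3 s.py
python3 -m inch '[{"dx":-0.004,"dy":0,"dz":0,"ax":0,"ay":0,"az":0,"gripper":0},{"dx":-0.004,"dy":0,"dz":0,"ax":0,"ay":0,"az":0,"gripper":0}]'
python3 s.py
```

```text
time_s: 3.42
position: [0.4554, -0.1787, 0.0165]
tcp_rot: [3.141, -0.0, 2.913]
contact_force: [-1.9, 0.3, 0.6]
gripper_width: 0.003
t 3.42 stand mm [-163.2   -1.8    6.5] F [-1.9 -0.2  0.6] rot [ 3.141 -0.     2.913]
time_s: 3.68
position: [0.4631, -0.1805, 0.0165]
tcp_rot: [3.141, -0.0, 2.913]
contact_force: [-1.9, 1.1, 1.7]
gripper_width: -0.002
t 3.67 stand mm [-155.3   -1.8    6.5] F [-2.1  0.7  1.7] rot [ 3.141 -0.     2.913]
```

```bash
python3 -m inch '[{"dx":-0.003,"dy":0,"dz":0,"ax":0,"ay":0,"az":0,"gripper":0},{"dx":-0.003,"dy":0,"dz":0,"ax":0,"ay":0,"az":0,"gripper":0},{"dx":-0.003,"dy":0,"dz":0,"ax":0,"ay":0,"az":0,"gripper":0}]' 20
python3 s.py
python3 -m inch '[{"dx":-0.0015,"dy":0,"dz":0,"ax":0,"ay":0,"az":0,"gripper":0},{"dx":-0.0015,"dy":0,"dz":0,"ax":0,"ay":0,"az":0,"gripper":0}]'
python3 s.py
```

```text
time_s: 4.05
position: [0.4719, -0.1826, 0.0165]
tcp_rot: [3.141, 0.0, 2.913]
contact_force: [-1.2, 0.6, -0.8]
gripper_width: 0.002
t 4.05 stand mm [-146.2   -1.8    6.5] F [-1.3  0.2 -0.8] rot [3.141 0.    2.913]
time_s: 4.3
position: [0.4746, -0.1832, 0.0165]
tcp_rot: [3.141, -0.0, 2.913]
contact_force: [-1.5, 0.9, 0.4]
gripper_width: -0.0
t 4.3 stand mm [-143.4   -1.8    6.5] F [-1.7  0.5  0.4] rot [ 3.141 -0.     2.913]
```

```bash
python3 -m inch '[{"dx":-0.0015,"dy":0,"dz":0,"ax":0,"ay":0,"az":0,"gripper":0},{"dx":-0.0015,"dy":0,"dz":0,"ax":0,"ay":0,"az":0,"gripper":0}]'
python3 s.py
```

```text
time_s: 4.55
position: [0.4777, -0.184, 0.0166]
tcp_rot: [3.141, 0.0, 2.913]
contact_force: [-1.0, 0.1, -0.3]
gripper_width: 0.001
t 4.55 stand mm [-140.3   -1.8    6.6] F [-1.  -0.1 -0.3] rot [3.141 0.    2.913]
```

```bash
R='x'; python3 -m inch '[{"dx":-0.0015,"dy":0,"dz":0,"ax":0,"ay":0,"az":0,"gripper":0},{"dx":-0.0015,"dy":0,"dz":0,"ax":0,"ay":0,"az":0,"gripper":0}]'
python3 s.py; python3 - <<'E'
from h import *
c=camera("wrist"); crop(c["image"],150,300,200,440,3,"pics/w2.png")
c=camera("top"); crop(c["image"],145,270,240,365,4.8,"pics/t2.png")
E
```

```text
time_s: 4.8
position: [0.4806, -0.1846, 0.0166]
tcp_rot: [3.141, 0.0, 2.913]
contact_force: [-1.1, 0.9, -0.4]
gripper_width: -0.001
t 4.8 stand mm [-137.3   -1.8    6.6] F [-1.3  0.7 -0.4] rot [3.141 0.    2.913]
```

View pics/w2.png

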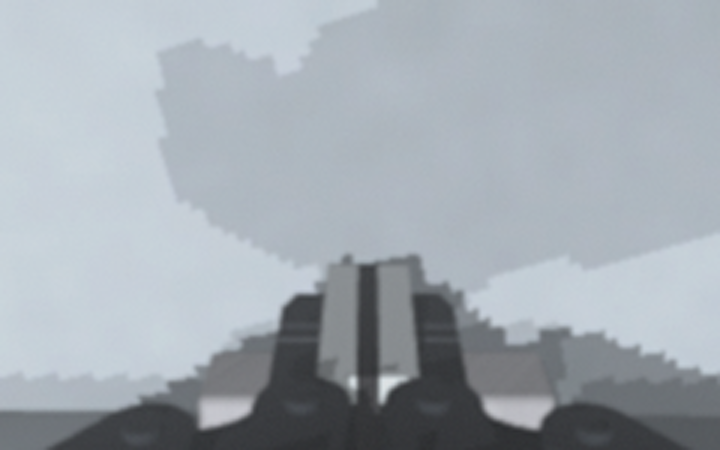

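View pics/t2.png

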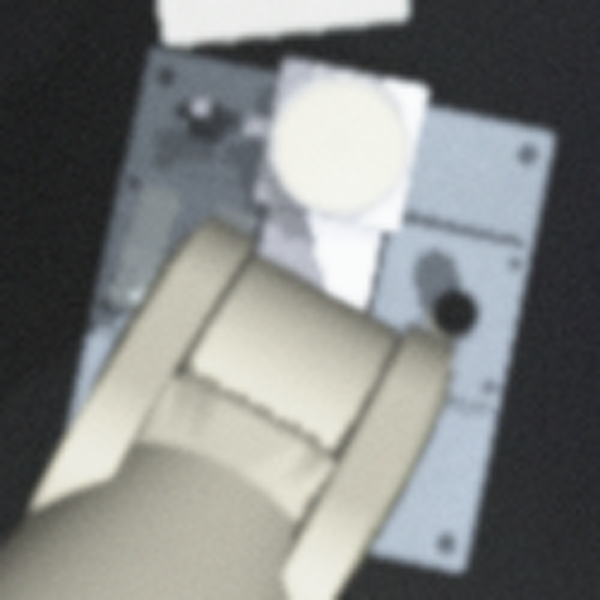

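```bash
for i in 1; do python3 -m inch '[{"dx":-0.001,"dy":0,"dz":0,"ax":0,"ay":0,"az":0,"gripper":0},{"dx":-0.001,"dy":0,"dz":0,"ax":0,"ay":0,"az":0,"gripper":0},{"dx":-0.001,"dy":0,"dz":0,"ax":0,"ay":0,"az":0,"gripper":0}]'; done
python3 s.py
```

```text
time_s: 5.28
position: [0.4834, -0.1853, 0.0166]
tcp_rot: [3.141, -0.0, 2.913]
contact_force: [-1.5, 0.8, 0.4]
gripper_width: 0.0
t 5.28 stand mm [-134.4   -1.8    6.6] F [-1.6  0.5  0.4] rot [ 3.141 -0.     2.913]
```

```bash
python3 -m inch '[{"dx":-0.001,"dy":0,"dz":0,"ax":0,"ay":0,"az":0,"gripper":0},{"dx":-0.001,"dy":0,"dz":0,"ax":0,"ay":0,"az":0,"gripper":0}]'
python3 s.py
```

```text
time_s: 5.52
position: [0.4854, -0.1857, 0.0166]
tcp_rot: [3.142, -0.0, 2.913]
contact_force: [-2.2, 1.0, 2.0]
gripper_width: 0.002
t 5.53 stand mm [-132.4   -1.8    6.6] F [-2.3  0.5  2. ] rot [ 3.142 -0.     2.913]
```

```bash
python3 -m inch '[{"dx":-0.001,"dy":0,"dz":0,"ax":0,"ay":0,"az":0,"gripper":0},{"dx":-0.001,"dy":0,"dz":0,"ax":0,"ay":0,"az":0,"gripper":0}]'
python3 s.py
```

```text
time_s: 5.78
position: [0.4873, -0.1862, 0.0166]
tcp_rot: [3.141, 0.0, 2.913]
contact_force: [-2.2, -0.4, 1.4]
gripper_width: -0.002
t 5.78 stand mm [-130.4   -1.8    6.6] F [-2.1 -0.9  1.4] rot [3.141 0.    2.913]
```

```bash
python3 -m inch '[{"dx":-0.001,"dy":0,"dz":0,"ax":0,"ay":0,"az":0,"gripper":0},{"dx":-0.001,"dy":0,"dz":0,"ax":0,"ay":0,"az":0,"gripper":0}]'
python3 s.py
```

```text
time_s: 6.02
position: [0.4893, -0.1866, 0.0166]
tcp_rot: [3.142, 0.0, 2.913]
contact_force: [-2.6, 0.4, 0.9]
gripper_width: 0.007
t 6.03 stand mm [-128.3   -1.8    6.6] F [-2.6 -0.2  0.9] rot [3.142 0.    2.913]
```

```bash
python3 -m inch '[{"dx":-0.001,"dy":0,"dz":0,"ax":0,"ay":0,"az":0,"gripper":0},{"dx":-0.001,"dy":0,"dz":0,"ax":0,"ay":0,"az":0,"gripper":0}]'
python3 s.py
```

```text
time_s: 6.28
position: [0.4913, -0.1871, 0.0166]
tcp_rot: [3.142, 0.0, 2.913]
contact_force: [-1.8, 0.2, 0.9]
gripper_width: -0.003
t 6.28 stand mm [-126.3   -1.8    6.6] F [-1.8 -0.3  0.9] rot [3.142 0.    2.913]
```

```bash
python3 -m inch '[{"dx":-0.001,"dy":0,"dz":0,"ax":0,"ay":0,"az":0,"gripper":0}]'
python3 s.py
```

```text
time_s: 6.4
position: [0.4914, -0.1871, 0.0164]
tcp_rot: [3.142, -0.002, 2.913]
contact_force: [-5.3, 2.0, 3.9]
gripper_width: 0.004
t 6.4 stand mm [-126.2   -1.7    6.4] F [-5.6  0.7  3.9] rot [ 3.142e+00 -2.000e-03  2.913e+00]
```

```bash
python3 -m inch '[{"dx":-0.0005,"dy":0,"dz":0,"ax":0,"ay":0,"az":0,"gripper":0}]'
python3 s.py
```

```text
time_s: 6.52
position: [0.4914, -0.1871, 0.0164]
tcp_rot: [-3.142, -0.002, 2.913]
contact_force: [-6.5, 0.9, 3.3]
gripper_width: -0.004
t 6.53 stand mm [-126.2   -1.7    6.4] F [-6.5 -0.6  3.3] rot [-3.142e+00 -2.000e-03  2.913e+00]
```

```bash
python3 -m inch '[{"dx":-0.0005,"dy":0,"dz":0,"ax":0,"ay":0,"az":0,"gripper":0}]'
python3 s.py
```

```text
time_s: 6.65
position: [0.4915, -0.187, 0.0163]
tcp_rot: [3.142, -0.003, 2.913]
contact_force: [-7.8, 1.5, 4.3]
gripper_width: 0.0
t 6.65 stand mm [-126.2   -1.6    6.3] F [-8.  -0.3  4.3] rot [ 3.142e+00 -3.000e-03  2.913e+00]
```

```bash
python3 -m inch '[{"dx":-0.0007,"dy":0,"dz":0,"ax":0,"ay":0,"az":0,"gripper":0},{"dx":-0.0007,"dy":0,"dz":0,"ax":0,"ay":0,"az":0,"gripper":0},{"dx":-0.0007,"dy":0,"dz":0,"ax":0,"ay":0,"az":0,"gripper":0}]'
python3 s.py
```

```text
time_s: 7.02
position: [0.4916, -0.187, 0.016]
tcp_rot: [-3.142, -0.007, 2.912]
contact_force: [-11.1, 1.3, 9.3]
gripper_width: 0.001
t 7.03 stand mm [-126.1   -1.5    6. ] F [-11.1  -1.3   9.3] rot [-3.142 -0.007  2.912]
```

```bash
python3 -m inch '[{"dx":-0.0006,"dy":0,"dz":-0.0005,"ax":0,"ay":0,"az":0,"gripper":0},{"dx":-0.0006,"dy":0,"dz":-0.0005,"ax":0,"ay":0,"az":0,"gripper":0},{"dx":-0.0006,"dy":0,"dz":-0.0005,"ax":0,"ay":0,"az":0,"gripper":0}]'
python3 s.py
python3 -m inch '[{"dx":0,"dy":0,"dz":0,"ax":0,"ay":0,"az":0,"gripper":0},{"dx":0,"dy":0,"dz":0,"ax":0,"ay":0,"az":0,"gripper":0},{"dx":0,"dy":0,"dz":0,"ax":0,"ay":0,"az":0,"gripper":0},{"dx":0,"dy":0,"dz":0,"ax":0,"ay":0,"az":0,"gripper":0}]'; python3 s.py
```

```text
time_s: 7.4
position: [0.4917, -0.1863, 0.0162]
tcp_rot: [3.14, -0.01, 2.912]
contact_force: [-11.4, 3.0, -0.3]
gripper_width: 0.002
t 7.4 stand mm [-126.1   -0.9    6.2] F [-11.8   0.3  -0.3] rot [ 3.14  -0.01   2.912]
time_s: 7.9
position: [0.4917, -0.1863, 0.0161]
tcp_rot: [3.14, -0.01, 2.912]
contact_force: [-10.8, 2.2, 1.7]
gripper_width: 0.0
t 7.9 stand mm [-126.1   -0.9    6.1] F [-11.   -0.3   1.7] rot [ 3.14  -0.01   2.912]
```

Add more to be safely in the band.

```bash
python3 -m inch '[{"dx":-0.0007,"dy":0,"dz":0,"ax":0,"ay":0,"az":0,"gripper":0},{"dx":-0.0007,"dy":0,"dz":0,"ax":0,"ay":0,"az":0,"gripper":0}]'
python3 s.py
python3 -m inch '[{"dx":-0.0003,"dy":0,"dz":0,"ax":0,"ay":0,"az":0,"gripper":0},{"dx":0,"dy":0,"dz":0,"ax":0,"ay":0,"az":0,"gripper":0},{"dx":0,"dy":0,"dz":0,"ax":0,"ay":0,"az":0,"gripper":0},{"dx":0,"dy":0,"dz":0,"ax":0,"ay":0,"az":0,"gripper":0},{"dx":0,"dy":0,"dz":0,"ax":0,"ay":0,"az":0,"gripper":0},{"dx":0,"dy":0,"dz":0,"ax":0,"ay":0,"az":0,"gripper":0}]'; python3 s.py
```

```text
time_s: 8.15
position: [0.4918, -0.1863, 0.0161]
tcp_rot: [3.14, -0.013, 2.912]
contact_force: [-15.9, 2.6, 6.5]
gripper_width: 0.003
t 8.15 stand mm [-126.    -0.8    6.1] F [-16.1  -1.1   6.5] rot [ 3.14  -0.013  2.912]
time_s: 8.9
position: [0.4918, -0.1863, 0.0161]
tcp_rot: [3.14, -0.013, 2.912]
contact_force: [-16.7, 3.6, 6.0]
gripper_width: -0.002
t 8.9 stand mm [-126.    -0.8    6.1] F [-17.1  -0.4   6. ] rot [ 3.14  -0.013  2.912]
```

```bash
python3 -m inch '[{"dx":0.01,"dy":0,"dz":0,"ax":0,"ay":0,"az":0,"gripper":0},{"dx":0.02,"dy":0,"dz":0,"ax":0,"ay":0,"az":0,"gripper":0},{"dx":0,"dy":0,"dz":-0.03,"ax":0,"ay":0,"az":0,"gripper":0},{"dx":0,"dy":0,"dz":-0.05,"ax":0,"ay":0,"az":0.17,"gripper":0},{"dx":0,"dy":0,"dz":-0.05,"ax":0,"ay":0,"az":0.175,"gripper":0},{"dx":0,"dy":0,"dz":0,"ax":0,"ay":0,"az":0.175,"gripper":0},{"dx":0,"dy":0,"dz":0,"ax":0,"ay":0,"az":0.175,"gripper":0},{"dx":0,"dy":0,"dz":0,"ax":0,"ay":0,"az":0.175,"gripper":0}]'
python3 -m inch '[{"dx":0,"dy":0,"dz":0,"ax":0,"ay":0,"az":0.175,"gripper":0},{"dx":0,"dy":0,"dz":0,"ax":0,"ay":0,"az":0.175,"gripper":0},{"dx":0,"dy":0,"dz":0,"ax":0,"ay":0,"az":0.175,"gripper":0},{"dx":0,"dy":0,"dz":0,"ax":0,"ay":0,"az":0.175,"gripper":0},{"dx":0,"dy":0,"dz":0,"ax":0,"ay":0,"az":0,"gripper":0}]'
python3 s.py
```

```text
time_s: 9.9
position: [0.4707, -0.1826, 0.1488]
tcp_rot: [3.139, 0.003, 2.037]
contact_force: [-0.2, 0.2, -0.1]
gripper_width: -0.001
time_s: 10.52
position: [0.4703, -0.1824, 0.1485]
tcp_rot: [3.139, 0.0, 1.345]
contact_force: [0.8, -0.1, 0.7]
gripper_width: -0.001
t 10.53 stand mm [-147.8   -2.   138.5] F [0.8 0.1 0.7] rot [3.139 0.    1.345]
```

```bash
python3 -m inch '[{"dx":0.0433,"dy":0.022,"dz":0,"ax":0,"ay":0,"az":0.007,"gripper":0},{"dx":0.0433,"dy":0.022,"dz":0,"ax":0,"ay":0,"az":0,"gripper":0},{"dx":0.0433,"dy":0.022,"dz":0,"ax":0,"ay":0,"az":0,"gripper":0},{"dx":0,"dy":0,"dz":0,"ax":0,"ay":0,"az":0,"gripper":0}]'
python3 s.py; python3 - <<'E'
from h import *
c=camera("wrist"); cv2.imwrite("pics/w3.png",c["image"])
c=camera("top"); crop(c["image"],145,270,240,365,4.8,"pics/t3.png")
c=camera("scene"); crop(c["image"],135,250,250,395,5,"pics/s3.png")
E
```

```text
time_s: 11.02
position: [0.5659, -0.0686, 0.1481]
tcp_rot: [3.139, -0.001, 1.343]
contact_force: [-0.3, -0.1, 0.1]
gripper_width: -0.001
t 11.03 stand mm [-81.1 130.7 138.1] F [-0.3 -0.1  0.1] rot [ 3.139e+00 -1.000e-03  1.343e+00]
```

View pics/w3.png

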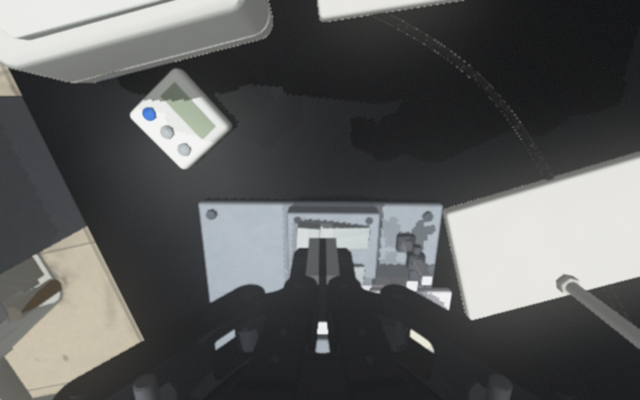

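View pics/s3.png

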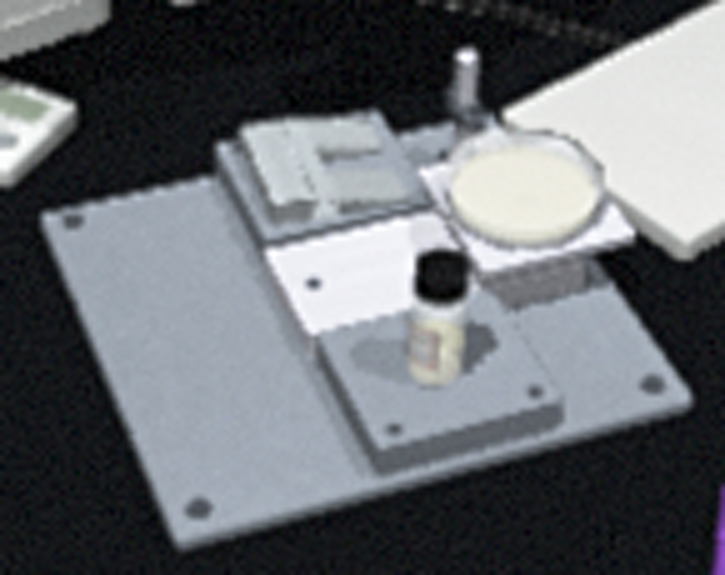

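View pics/t3.png

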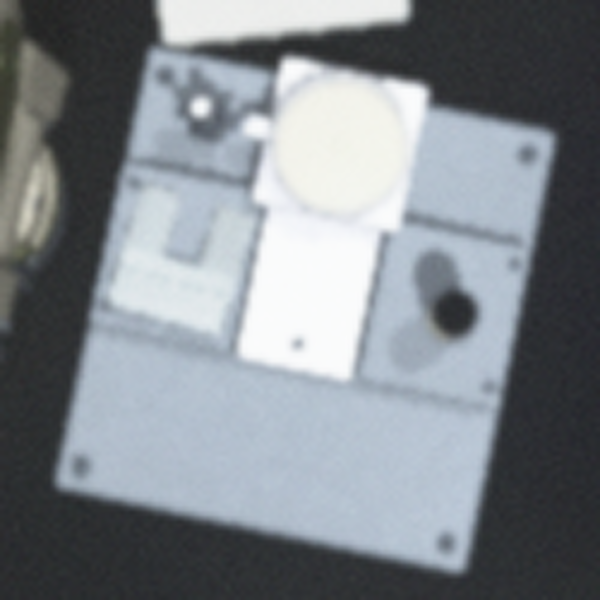

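```bash
python3 -m inch '[{"dx":0,"dy":0,"dz":0.05,"ax":0,"ay":0,"az":0,"gripper":0},{"dx":0,"dy":0,"dz":0.04,"ax":0,"ay":0,"az":0,"gripper":0},{"dx":0,"dy":0,"dz":0.0195,"ax":0,"ay":0,"az":0,"gripper":0},{"dx":0,"dy":0,"dz":0.005,"ax":0,"ay":0,"az":0,"gripper":0},{"dx":0,"dy":0,"dz":0,"ax":0,"ay":0,"az":0,"gripper":0}]'
python3 s.py
```

```text
time_s: 11.8
position: [0.5635, -0.0717, 0.0341]
tcp_rot: [3.141, -0.0, 1.335]
contact_force: [-0.3, -0.3, 0.5]
gripper_width: -0.001
t 11.8 stand mm [-82.7 127.2  24.1] F [-0.2 -0.4  0.5] rot [ 3.141 -0.     1.335]
```

```bash
python3 -m inch '[{"dx":-0.008,"dy":0,"dz":0,"ax":0,"ay":0,"az":0,"gripper":0},{"dx":-0.006,"dy":0,"dz":0,"ax":0,"ay":0,"az":0,"gripper":0},{"dx":-0.005,"dy":0,"dz":0,"ax":0,"ay":0,"az":0,"gripper":0},{"dx":-0.005,"dy":0,"dz":0,"ax":0,"ay":0,"az":0,"gripper":0},{"dx":-0.005,"dy":0,"dz":0,"ax":0,"ay":0,"az":0,"gripper":0},{"dx":-0.005,"dy":0,"dz":0,"ax":0,"ay":0,"az":0,"gripper":0}]'
python3 s.py; python3 - <<'E'
from h import *
c=camera("scene"); crop(c["image"],135,250,250,395,5,"pics/s4.png")
E
```

```text
time_s: 12.55
position: [0.5557, -0.1041, 0.0336]
tcp_rot: [3.141, -0.0, 1.336]
contact_force: [0.3, 1.7, -0.4]
gripper_width: -0.003
t 12.55 stand mm [-82.8  93.8  23.6] F [-0.1  1.8 -0.4] rot [ 3.141 -0.     1.336]
```

View pics/s4.png

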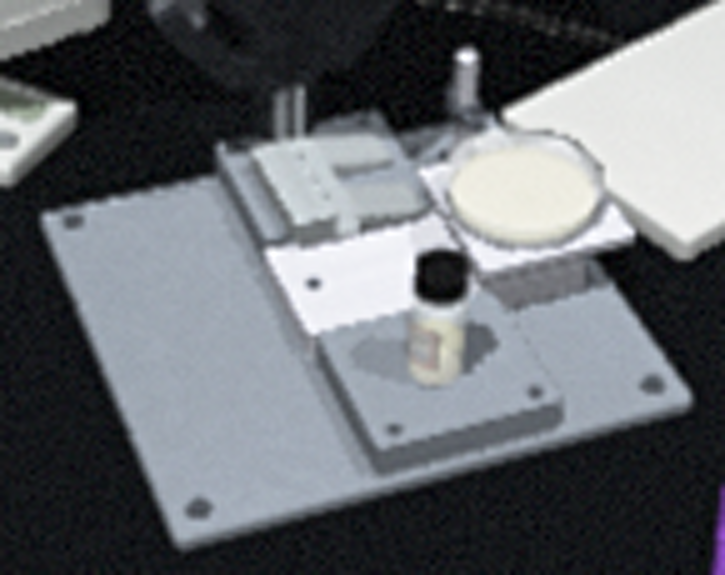

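Moving well, aligned, ~1.8 N. Continue.

```bash
python3 -m inch '[{"dx":-0.005,"dy":0,"dz":0,"ax":0,"ay":0,"az":0,"gripper":0},{"dx":-0.005,"dy":0,"dz":0,"ax":0,"ay":0,"az":0,"gripper":0},{"dx":-0.005,"dy":0,"dz":0,"ax":0,"ay":0,"az":0,"gripper":0},{"dx":-0.005,"dy":0,"dz":0,"ax":0,"ay":0,"az":0,"gripper":0},{"dx":-0.005,"dy":0,"dz":0,"ax":0,"ay":0,"az":0,"gripper":0},{"dx":-0.005,"dy":0,"dz":0,"ax":0,"ay":0,"az":0,"gripper":0},{"dx":-0.005,"dy":0,"dz":0,"ax":0,"ay":0,"az":0,"gripper":0}]'
python3 s.py; python3 - <<'E'
from h import *
c=camera("scene"); crop(c["image"],135,250,250,395,5,"pics/s5.png")
E
```

```text
time_s: 13.48
position: [0.5472, -0.1383, 0.0334]
tcp_rot: [-3.141, 0.0, 1.336]
contact_force: [0.1, -0.5, -1.0]
gripper_width: -0.0
t 13.47 stand mm [-83.2  58.6  23.4] F [ 0.2 -0.5 -1. ] rot [-3.141  0.     1.336]
```

View pics/s5.png

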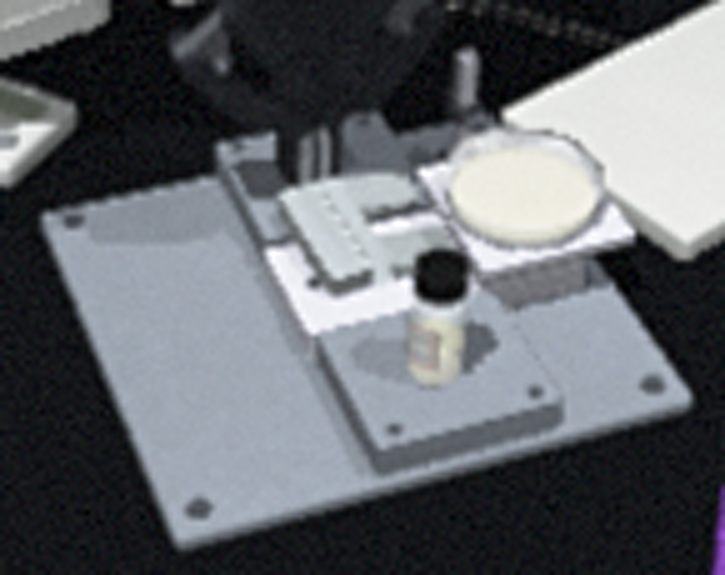

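```bash
python3 -m inch '[{"dx":-0.004,"dy":0,"dz":0,"ax":0,"ay":0,"az":0,"gripper":0},{"dx":-0.004,"dy":0,"dz":0,"ax":0,"ay":0,"az":0,"gripper":0},{"dx":-0.003,"dy":0,"dz":0,"ax":0,"ay":0,"az":0,"gripper":0},{"dx":-0.002,"dy":0,"dz":0,"ax":0,"ay":0,"az":0,"gripper":0}]'
python3 s.py; python3 - <<'E'
from h import *
c=camera("scene"); crop(c["image"],135,250,250,395,5,"pics/s6.png")
E
```

```text
time_s: 14.02
position: [0.5444, -0.1508, 0.0336]
tcp_rot: [3.142, -0.0, 1.336]
contact_force: [-0.4, 0.0, -1.7]
gripper_width: 0.002
t 14.03 stand mm [-83.   45.9  23.6] F [-0.4 -0.1 -1.7] rot [ 3.142 -0.     1.336]
```

View pics/s6.png

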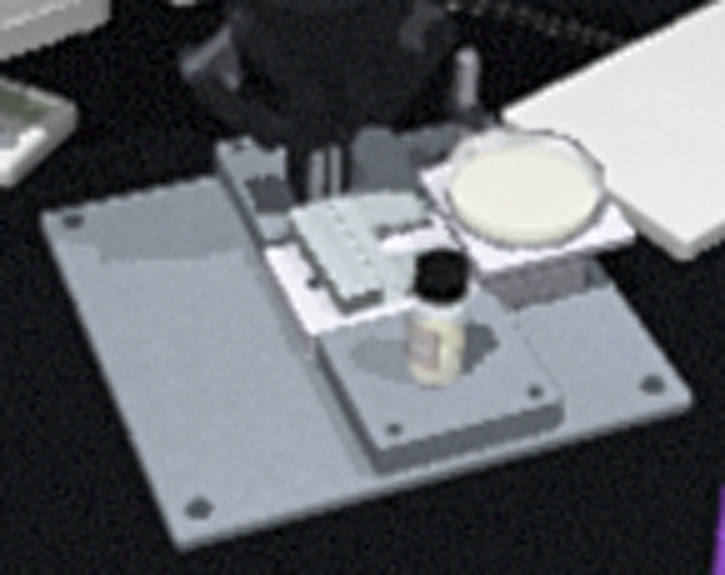

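```bash
python3 -m inch '[{"dx":-0.001,"dy":0,"dz":0,"ax":0,"ay":0,"az":0,"gripper":0},{"dx":-0.001,"dy":0,"dz":0,"ax":0,"ay":0,"az":0,"gripper":0}]'
python3 s.py;python3 -m inch '[{"dx":-0.001,"dy":0,"dz":0,"ax":0,"ay":0,"az":0,"gripper":0},{"dx":0,"dy":0,"dz":0,"ax":0,"ay":0,"az":0,"gripper":0}]'
python3 s.py;  python3 - <<'E'
from h import *
c=camera("scene"); crop(c["image"],135,250,250,395,5,"pics/s7.png")
c=camera("wrist"); crop(c["image"],150,350,200,440,3,"pics/w7.png")
E
```

```text
time_s: 14.32
position: [0.544, -0.1525, 0.0336]
tcp_rot: [3.142, -0.0, 1.336]
contact_force: [0.2, -0.3, -1.7]
gripper_width: -0.001
t 14.32 stand mm [-83.   44.1  23.6] F [ 0.3 -0.3 -1.7] rot [ 3.142 -0.     1.336]
time_s: 14.58
position: [0.5437, -0.1535, 0.0336]
tcp_rot: [-3.142, -0.0, 1.336]
contact_force: [-0.6, 0.7, -0.3]
gripper_width: -0.002
t 14.57 stand mm [-83.   43.   23.6] F [-0.7  0.5 -0.3] rot [-3.142 -0.     1.336]
```

View pics/s7.png

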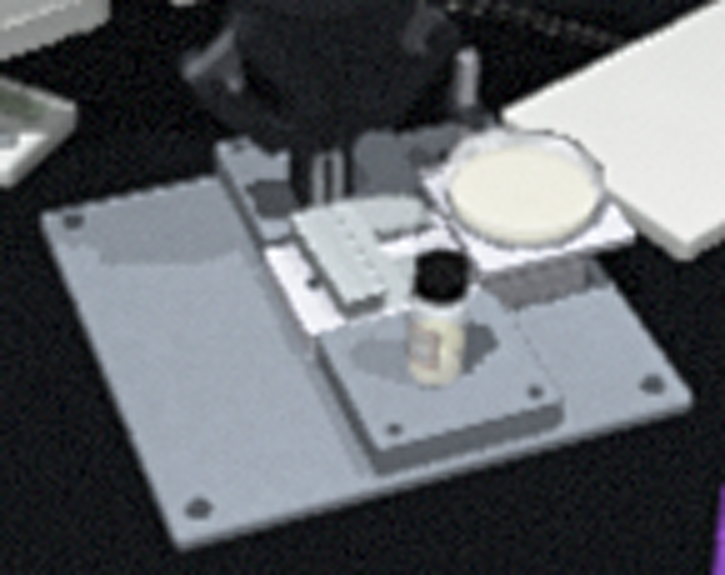

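View pics/w7.png

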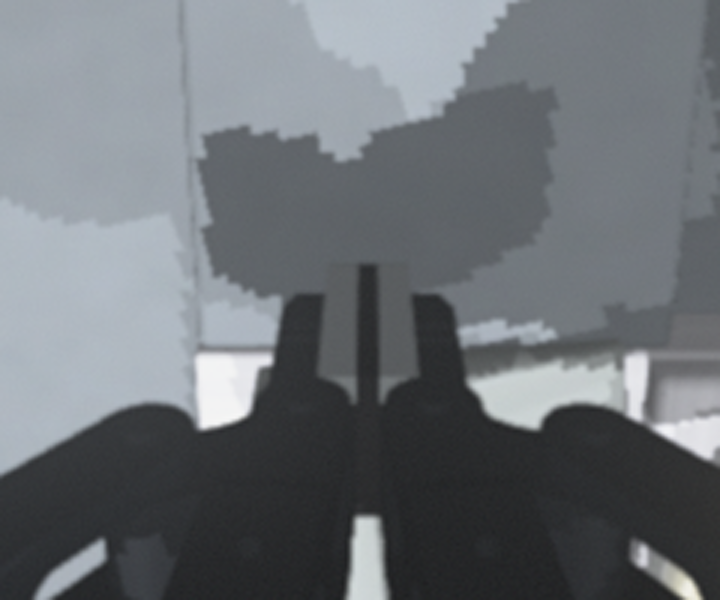

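```bash
python3 -m inch '[{"dx":-0.001,"dy":0,"dz":0,"ax":0,"ay":0,"az":0,"gripper":0},{"dx":-0.0005,"dy":0,"dz":0,"ax":0,"ay":0,"az":0,"gripper":0}]'
python3 s.py;python3 -m inch '[{"dx":-0.001,"dy":0,"dz":0,"ax":0,"ay":0,"az":0,"gripper":0},{"dx":0,"dy":0,"dz":0,"ax":0,"ay":0,"az":0,"gripper":0}]'
python3 s.py
```

```text
time_s: 14.92
position: [0.5434, -0.155, 0.0336]
tcp_rot: [3.142, -0.0, 1.336]
contact_force: [-0.1, 0.5, -1.5]
gripper_width: 0.002
t 14.93 stand mm [-83.   41.5  23.6] F [-0.2  0.5 -1.5] rot [ 3.142 -0.     1.336]
time_s: 15.18
position: [0.5432, -0.1561, 0.0336]
tcp_rot: [3.142, 0.0, 1.336]
contact_force: [0.5, 0.8, -0.7]
gripper_width: 0.001
t 15.18 stand mm [-83.   40.4  23.6] F [ 0.3  0.9 -0.7] rot [3.142 0.    1.336]
```

```bash
python3 -m inch '[{"dx":0.015,"dy":0,"dz":0,"ax":0,"ay":0,"az":0,"gripper":0},{"dx":0,"dy":0,"dz":-0.05,"ax":0,"ay":0,"az":0,"gripper":0},{"dx":0,"dy":-0.05,"dz":-0.03,"ax":0,"ay":0,"az":0,"gripper":0},{"dx":-0.03,"dy":-0.05,"dz":0,"ax":0,"ay":0,"az":0,"gripper":0},{"dx":-0.028,"dy":0,"dz":0,"ax":0,"ay":0,"az":-0.17,"gripper":0},{"dx":0,"dy":0,"dz":0,"ax":0,"ay":0,"az":-0.175,"gripper":0},{"dx":0,"dy":0,"dz":0,"ax":0,"ay":0,"az":-0.175,"gripper":0},{"dx":0,"dy":0,"dz":0,"ax":0,"ay":0,"az":-0.175,"gripper":0},{"dx":0,"dy":0,"dz":0,"ax":0,"ay":0,"az":-0.175,"gripper":0},{"dx":0,"dy":0,"dz":0,"ax":0,"ay":0,"az":-0.175,"gripper":0}]'
python3 -m inch '[{"dx":0,"dy":0,"dz":0,"ax":0,"ay":0,"az":-0.175,"gripper":0},{"dx":0,"dy":0,"dz":0,"ax":0,"ay":0,"az":-0.175,"gripper":0},{"dx":0,"dy":0,"dz":0,"ax":0,"ay":0,"az":-0.175,"gripper":0},{"dx":0,"dy":0,"dz":0,"ax":0,"ay":0,"az":0,"gripper":0}]'
python3 s.py; python3 - <<'E'
from h import *
c=camera("scene"); crop(c["image"],135,250,250,395,5,"pics/s8.png")
c=camera("top"); crop(c["image"],145,270,240,365,4.8,"pics/t8.png")
c=camera("wrist"); cv2.imwrite("pics/w8.png",c["image"])
E
```

```text
time_s: 16.42
position: [0.4361, -0.1737, 0.1137]
tcp_rot: [3.141, 0.0, 2.387]
contact_force: [-0.1, 0.7, 0.7]
gripper_width: 0.003
time_s: 16.92
position: [0.4361, -0.1738, 0.1137]
tcp_rot: [3.141, 0.0, 2.905]
contact_force: [-0.3, 0.5, -0.6]
gripper_width: 0.001
t 16.93 stand mm [-183.1   -1.6  103.7] F [-0.4  0.4 -0.6] rot [3.141 0.    2.905]
```

View pics/s8.png

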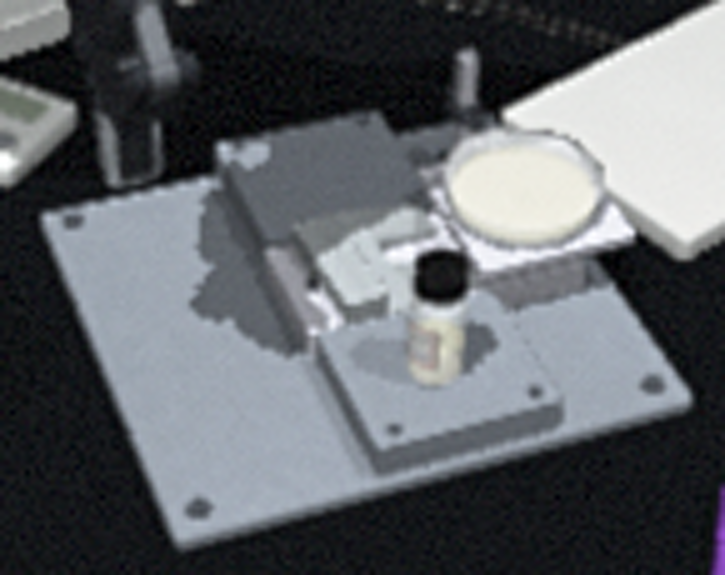

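View pics/t8.png

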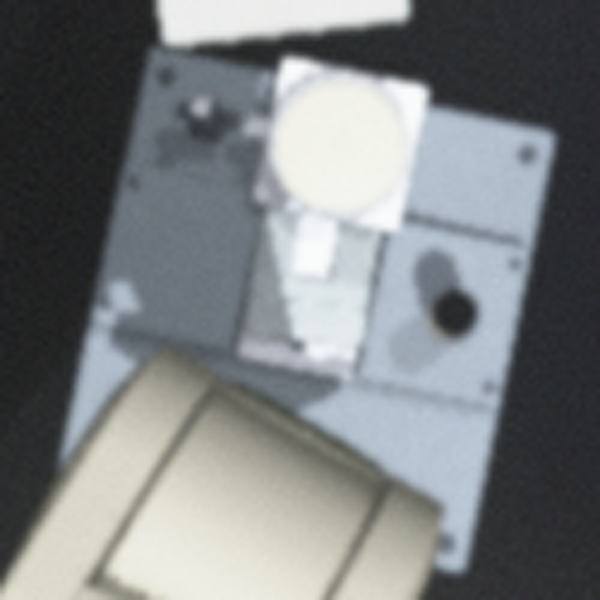

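```bash
python3 -m inch '[{"dx":-0.045,"dy":0,"dz":0.03,"ax":0,"ay":0,"az":-0.004,"gripper":0},{"dx":0,"dy":0.001,"dz":0.04,"ax":0,"ay":0,"az":0,"gripper":0},{"dx":0,"dy":0,"dz":0.009,"ax":0,"ay":0,"az":0,"gripper":0},{"dx":0,"dy":0,"dz":0.003,"ax":0,"ay":0,"az":0,"gripper":0},{"dx":0,"dy":0,"dz":0,"ax":0,"ay":0,"az":0,"gripper":0}]'
python3 s.py
```

```text
time_s: 17.7
position: [0.4804, -0.1843, 0.0327]
tcp_rot: [-3.141, 0.002, 2.909]
contact_force: [0.1, -0.2, -0.8]
gripper_width: 0.0
t 17.7 stand mm [-137.6   -1.6   22.7] F [ 0.2 -0.2 -0.8] rot [-3.141e+00  2.000e-03  2.909e+00]
```

```bash
python3 -m inch '[{"dx":-0.008,"dy":0.0005,"dz":0.001,"ax":0,"ay":0,"az":0,"gripper":0},{"dx":-0.006,"dy":0,"dz":0,"ax":0,"ay":0,"az":0,"gripper":0},{"dx":-0.004,"dy":0,"dz":0,"ax":0,"ay":0,"az":0,"gripper":0},{"dx":-0.004,"dy":0,"dz":0,"ax":0,"ay":0,"az":0,"gripper":0},{"dx":-0.004,"dy":0,"dz":0,"ax":0,"ay":0,"az":0,"gripper":0},{"dx":-0.004,"dy":0,"dz":0,"ax":0,"ay":0,"az":0,"gripper":0}]'
python3 s.py
python3 -m inch '[{"dx":-0.004,"dy":0,"dz":0,"ax":0,"ay":0,"az":0,"gripper":0},{"dx":-0.004,"dy":0,"dz":0,"ax":0,"ay":0,"az":0,"gripper":0},{"dx":-0.003,"dy":0,"dz":0,"ax":0,"ay":0,"az":0,"gripper":0}]'
python3 s.py
 python3 - <<'E'
from h import *
c=camera("scene"); crop(c["image"],135,250,250,395,5,"pics/s9.png")
E
```

```text
time_s: 18.45
position: [0.5089, -0.1902, 0.0304]
tcp_rot: [3.141, -0.001, 2.91]
contact_force: [-1.7, 0.5, 1.6]
gripper_width: -0.001
t 18.45 stand mm [-108.4   -0.7   20.4] F [-1.7  0.1  1.6] rot [ 3.141e+00 -1.000e-03  2.910e+00]
time_s: 18.82
position: [0.5202, -0.193, 0.0305]
tcp_rot: [3.141, 0.0, 2.91]
contact_force: [-0.8, 0.2, -0.8]
gripper_width: -0.0
t 18.82 stand mm [-96.8  -0.8  20.5] F [-0.8 -0.  -0.8] rot [3.141 0.    2.91 ]
```

View pics/s9.png

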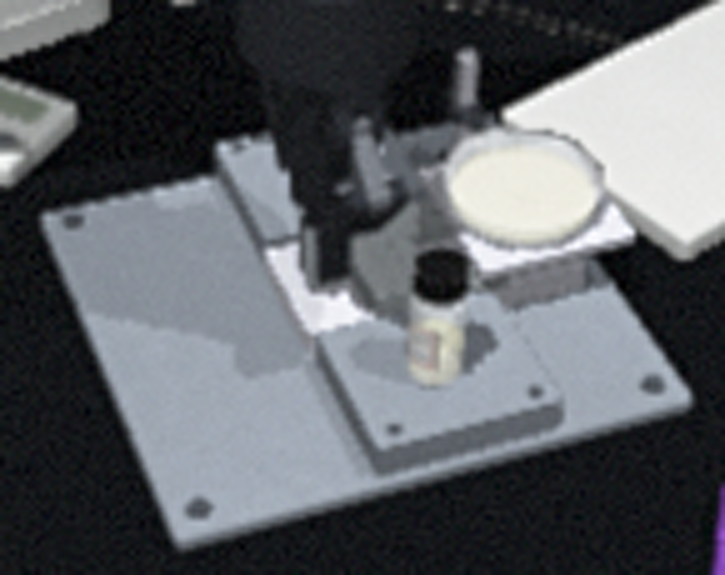

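```bash
python3 -m inch '[{"dx":-0.002,"dy":0,"dz":0,"ax":0,"ay":0,"az":0,"gripper":0},{"dx":-0.002,"dy":0,"dz":0,"ax":0,"ay":0,"az":0,"gripper":0},{"dx":-0.002,"dy":0,"dz":0,"ax":0,"ay":0,"az":0,"gripper":0}]'
python3 s.py
python3 -m inch '[{"dx":-0.002,"dy":0,"dz":0,"ax":0,"ay":0,"az":0,"gripper":0},{"dx":-0.002,"dy":0,"dz":0,"ax":0,"ay":0,"az":0,"gripper":0}]'
python3 s.py
```

```text
time_s: 19.25
position: [0.5258, -0.1943, 0.0305]
tcp_rot: [3.141, -0.0, 2.91]
contact_force: [-1.6, 0.7, 0.7]
gripper_width: -0.002
t 19.25 stand mm [-91.1  -0.8  20.5] F [-1.7  0.3  0.7] rot [ 3.141 -0.     2.91 ]
time_s: 19.5
position: [0.5298, -0.1953, 0.0306]
tcp_rot: [3.142, 0.0, 2.91]
contact_force: [-1.7, -0.2, 0.2]
gripper_width: 0.0
t 19.5 stand mm [-87.   -0.8  20.6] F [-1.6 -0.6  0.2] rot [3.142 0.    2.91 ]
```

```bash
python3 -m inch '[{"dx":-0.0015,"dy":0,"dz":0,"ax":0,"ay":0,"az":0,"gripper":0},{"dx":-0.0015,"dy":0,"dz":0,"ax":0,"ay":0,"az":0,"gripper":0}]'
python3 s.py
python3 -m inch '[{"dx":-0.0015,"dy":0,"dz":0,"ax":0,"ay":0,"az":0,"gripper":0},{"dx":-0.0015,"dy":0,"dz":0,"ax":0,"ay":0,"az":0,"gripper":0}]'
python3 s.py
```

```text
time_s: 19.75
position: [0.5314, -0.1956, 0.0305]
tcp_rot: [-3.142, -0.002, 2.91]
contact_force: [-6.4, 0.4, 4.5]
gripper_width: -0.004
t 19.75 stand mm [-85.3  -0.8  20.5] F [-6.4 -1.1  4.5] rot [-3.142e+00 -2.000e-03  2.910e+00]
time_s: 20.0
position: [0.532, -0.1956, 0.0302]
tcp_rot: [3.142, -0.007, 2.909]
contact_force: [-11.4, 1.8, 7.1]
gripper_width: -0.001
t 20.0 stand mm [-84.8  -0.6  20.2] F [-11.5  -0.9   7.1] rot [ 3.142 -0.007  2.909]
```

```bash
python3 s.py; python3 - <<'E'
from h import *
c=camera("scene"); crop(c["image"],135,250,250,395,5,"pics/s10.png")
c=camera("top"); crop(c["image"],145,270,240,365,4.8,"pics/t10.png")
c=camera("wrist"); crop(c["image"],150,350,200,440,3,"pics/w10.png")
E
python3 s.py
```

```text
t 20.0 stand mm [-84.8  -0.6  20.2] F [-11.5  -0.9   7.1] rot [ 3.142 -0.007  2.909]
t 20.15 stand mm [-84.6  -0.6  20.2] F [-9.8 -0.6  6.4] rot [ 3.141 -0.006  2.909]
```

View pics/s10.png

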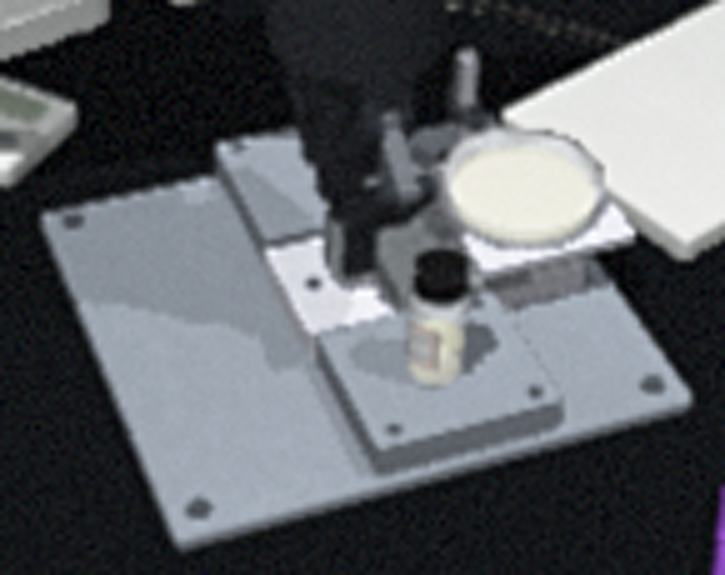

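View pics/w10.png

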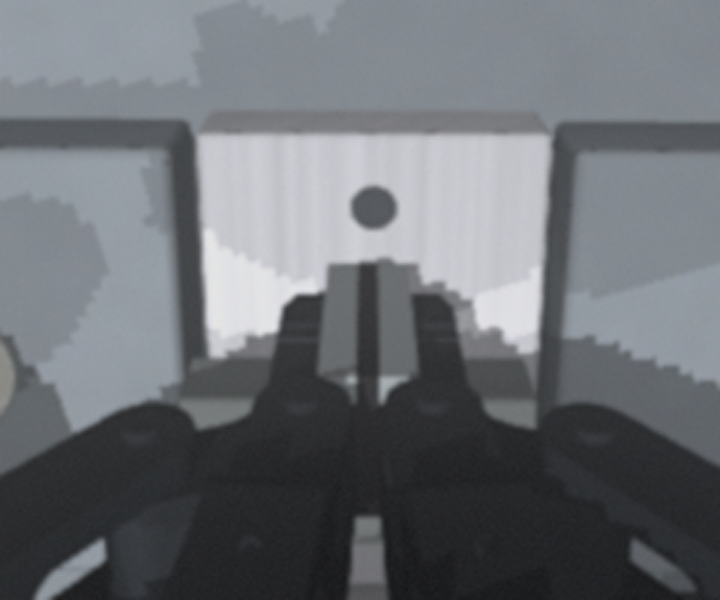

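View pics/t10.png

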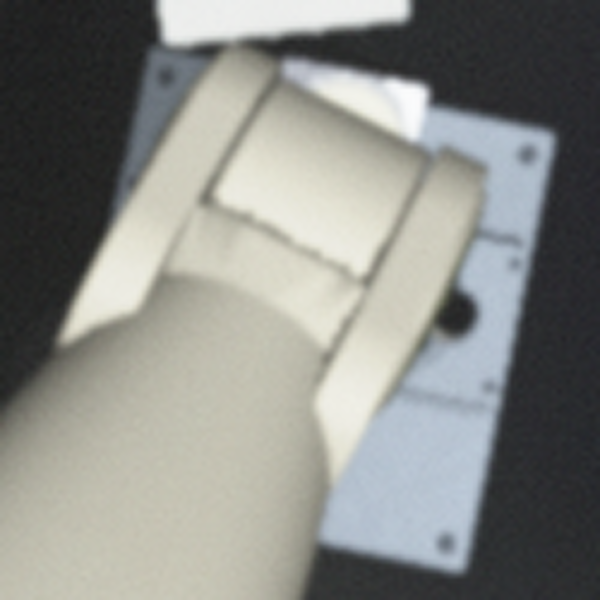

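```bash
python3 -m inch '[{"dx":0.015,"dy":0,"dz":0,"ax":0,"ay":0,"az":0,"gripper":0},{"dx":0,"dy":0,"dz":-0.045,"ax":0,"ay":0,"az":0,"gripper":0},{"dx":0,"dy":0,"dz":-0.01,"ax":0,"ay":0,"az":0,"gripper":88},{"dx":-0.02,"dy":0,"dz":0,"ax":0,"ay":0,"az":0,"gripper":88},{"dx":-0.02,"dy":0,"dz":0,"ax":0,"ay":0,"az":0,"gripper":88},{"dx":0,"dy":0,"dz":0,"ax":0,"ay":0,"az":0,"gripper":88}]' 20
python3 s.py; python3 - <<'E'
from h import *
c=camera("wrist"); cv2.imwrite("pics/w11.png",c["image"])
c=camera("scene"); crop(c["image"],135,250,250,395,5,"pics/s11.png")
print(manip.get_state()["gripper_width"])
E
```

```text
time_s: 20.9
position: [0.5612, -0.2028, 0.0853]
tcp_rot: [-3.141, 0.001, 2.91]
contact_force: [-0.6, -0.1, 0.2]
gripper_width: 0.848
t 20.9 stand mm [-54.7  -0.9  75.3] F [-0.5 -0.2  0.2] rot [-3.141e+00  1.000e-03  2.910e+00]
0.8832661875505464
```

View pics/w11.png

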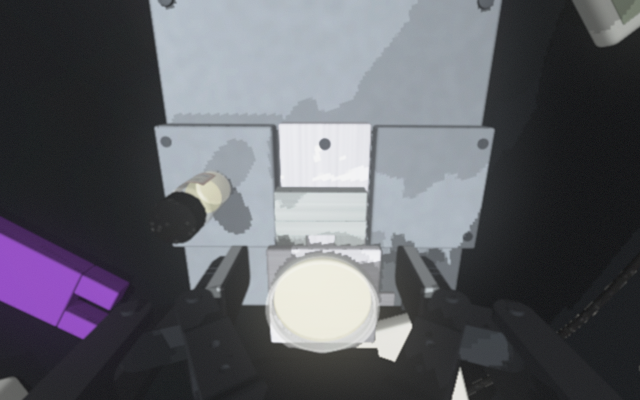

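View pics/s11.png

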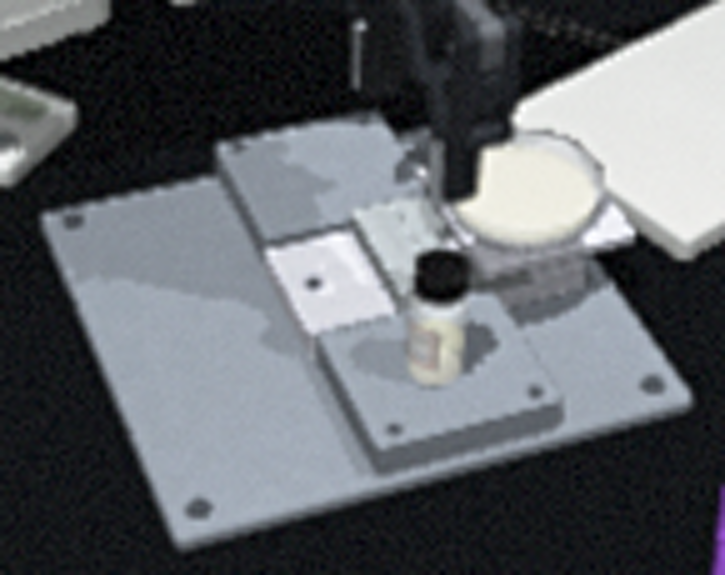

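```bash
python3 -m inch '[{"dx":0,"dy":0.001,"dz":0.03,"ax":0,"ay":0,"az":0,"gripper":88},{"dx":0,"dy":0,"dz":0.018,"ax":0,"ay":0,"az":0,"gripper":88},{"dx":0,"dy":0,"dz":0.006,"ax":0,"ay":0,"az":0,"gripper":88},{"dx":0,"dy":0,"dz":0.002,"ax":0,"ay":0,"az":0,"gripper":88}]' 20
python3 s.py; python3 - <<'E'
from h import *
c=camera("wrist"); cv2.imwrite("pics/w12.png",c["image"])
c=camera("scene"); crop(c["image"],135,250,250,395,5,"pics/s12.png")
E
```

```text
time_s: 21.5
position: [0.5632, -0.203, 0.0337]
tcp_rot: [-3.138, 0.009, 2.911]
contact_force: [1.8, 3.5, 23.9]
gripper_width: 0.883
t 21.5 stand mm [-52.7  -0.7  23.7] F [ 0.9  3.8 23.9] rot [-3.138  0.009  2.911]
```

View pics/w12.png

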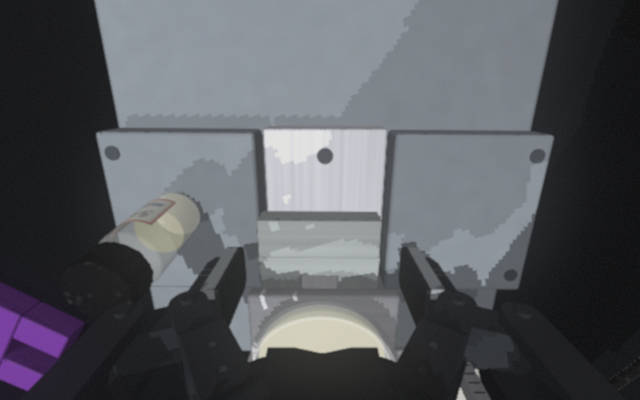

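View pics/s12.png

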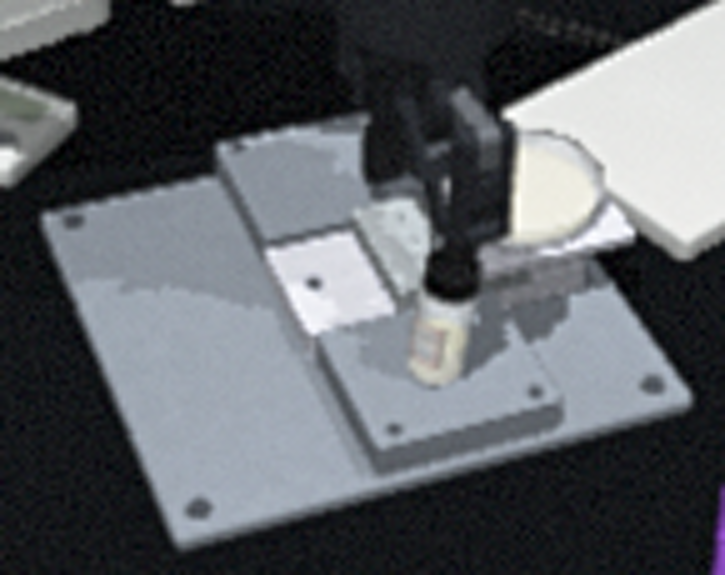

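```bash
python3 -m inch '[{"dx":0,"dy":0,"dz":-0.006,"ax":0,"ay":0,"az":0,"gripper":88}]' 20
python3 s.py; python3 - <<'E'
from h import *
c=camera("wrist"); cv2.imwrite("pics/w13.png",c["image"])
c=camera("scene"); crop(c["image"],135,250,250,395,5,"pics/s13.png")
E
```

```text
time_s: 21.72
position: [0.5601, -0.2013, 0.0367]
tcp_rot: [-3.141, 0.001, 2.91]
contact_force: [-0.3, 0.1, 0.6]
gripper_width: 0.877
t 21.73 stand mm [-56.1   0.2  26.7] F [-0.4  0.1  0.6] rot [-3.141e+00  1.000e-03  2.910e+00]
```

View pics/s13.png

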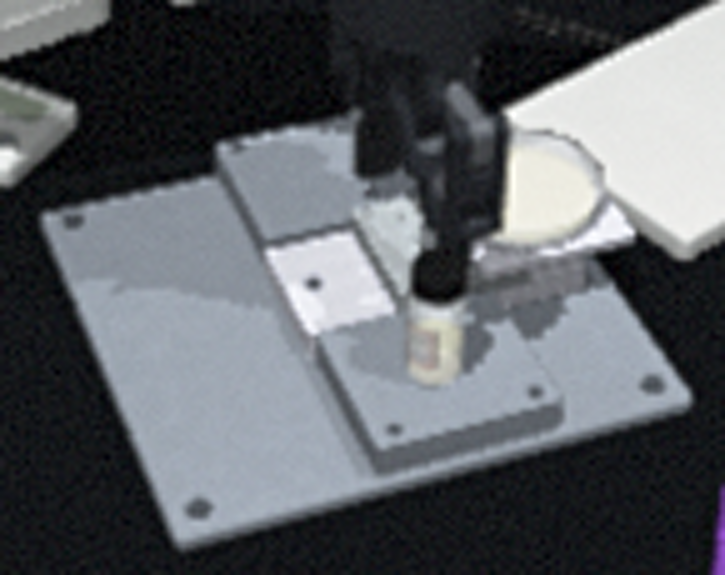

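View pics/w13.png

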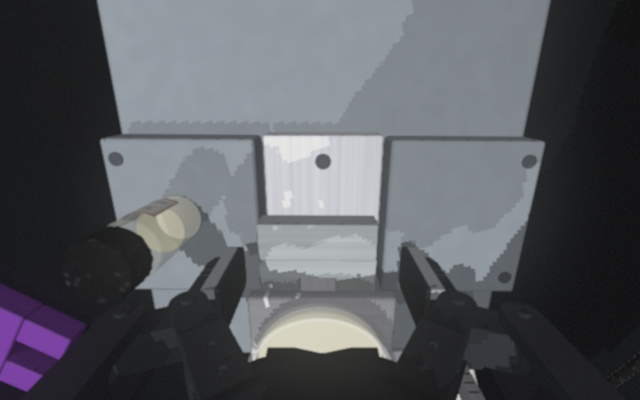

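```bash
python3 -m inch '[{"dx":0,"dy":0.0,"dz":-0.03,"ax":0,"ay":0,"az":0,"gripper":88},{"dx":0,"dy":0,"dz":-0.04,"ax":0,"ay":0,"az":0,"gripper":88},{"dx":0,"dy":0,"dz":0,"ax":0,"ay":0,"az":0,"gripper":88}]' 20
python3 s.py; python3 - <<'E'
from h import *
c=camera("wrist"); cv2.imwrite("pics/w14.png",c["image"]);crop(c["image"],100,300,130,400,2.9,"pics/w14c.png"); np.savez("w14.npz",**{k:c[k] for k in("mtx","R","t")})
c=camera("scene"); crop(c["image"],135,250,250,395,5,"pics/s14.png")
c=camera("top"); crop(c["image"],145,270,240,365,4.8,"pics/t14.png")
E
```

```text
time_s: 22.2
position: [0.5615, -0.2023, 0.1083]
tcp_rot: [-3.141, 0.005, 2.91]
contact_force: [0.5, 0.2, -0.0]
gripper_width: 0.881
t 22.2 stand mm [-54.5  -0.3  98.3] F [ 0.4  0.3 -0. ] rot [-3.141  0.005  2.91 ]
```

View pics/w14c.png

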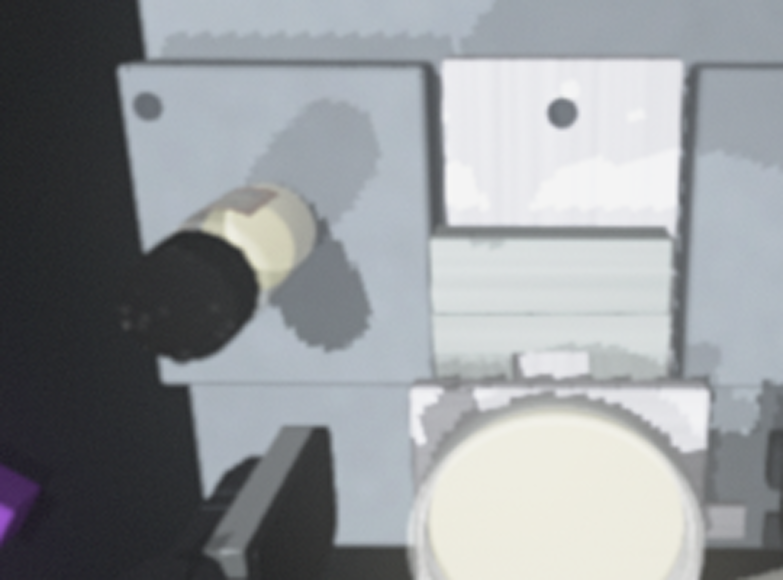

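View pics/s14.png

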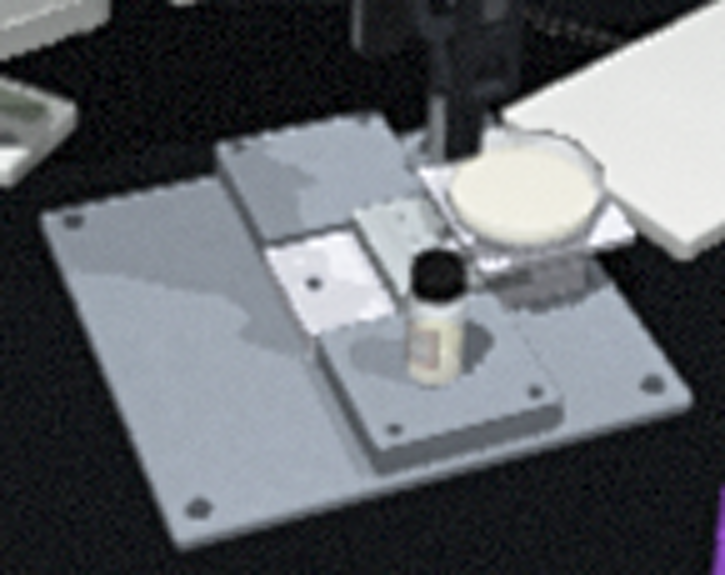

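```bash
python3 -m inch '[{"dx":0,"dy":0,"dz":0,"ax":0,"ay":0,"az":0.175,"gripper":0},{"dx":0,"dy":0,"dz":0,"ax":0,"ay":0,"az":0.175,"gripper":0},{"dx":0,"dy":0,"dz":0,"ax":0,"ay":0,"az":0.175,"gripper":0},{"dx":0,"dy":0,"dz":0,"ax":0,"ay":0,"az":0.175,"gripper":0},{"dx":0,"dy":0,"dz":0,"ax":0,"ay":0,"az":0.175,"gripper":0},{"dx":0,"dy":0,"dz":0,"ax":0,"ay":0,"az":0.175,"gripper":0},{"dx":0,"dy":0,"dz":0,"ax":0,"ay":0,"az":0.175,"gripper":0},{"dx":0,"dy":0,"dz":0,"ax":0,"ay":0,"az":0.175,"gripper":0},{"dx":0,"dy":0,"dz":0,"ax":0,"ay":0,"az":0.172,"gripper":0}]' 20
python3 -m inch '[{"dx":-0.0462,"dy":-0.0015,"dz":0,"ax":0,"ay":-0.1,"az":0,"gripper":0},{"dx":0,"dy":0,"dz":0,"ax":0,"ay":0,"az":0,"gripper":0}]' 20
python3 s.py
```

```text
time_s: 23.48
position: [0.5587, -0.2007, 0.1035]
tcp_rot: [-3.138, -0.001, 1.332]
contact_force: [-0.7, -0.2, -0.4]
gripper_width: -0.001
time_s: 23.72
position: [0.5465, -0.2463, 0.1037]
tcp_rot: [-3.139, 0.099, 1.337]
contact_force: [0.3, 0.5, 0.1]
gripper_width: 0.003
t 23.73 stand mm [-58.9 -46.6  93.7] F [0.1 0.6 0.1] rot [-3.139  0.099  1.337]
```

```bash
python3 -m inch '[{"dx":0.004,"dy":0.002,"dz":0.04,"ax":0,"ay":0,"az":0,"gripper":0},{"dx":0.0013,"dy":0,"dz":0.0128,"ax":0,"ay":0,"az":0,"gripper":0},{"dx":0,"dy":0,"dz":0,"ax":0,"ay":0,"az":0,"gripper":0}]' 20
python3 s.py; python3 - <<'E'
from h import *
c=camera("wrist"); cv2.imwrite("pics/w15.png",c["image"])
c=camera("scene"); crop(c["image"],135,250,250,395,5,"pics/s15.png")
E
```

```text
time_s: 24.1
position: [0.5485, -0.2453, 0.0509]
tcp_rot: [-3.138, 0.098, 1.338]
contact_force: [1.1, 0.4, 0.2]
gripper_width: -0.001
t 24.1 stand mm [-57.2 -45.2  40.9] F [1.  0.6 0.2] rot [-3.138  0.098  1.338]
```

View pics/s15.png

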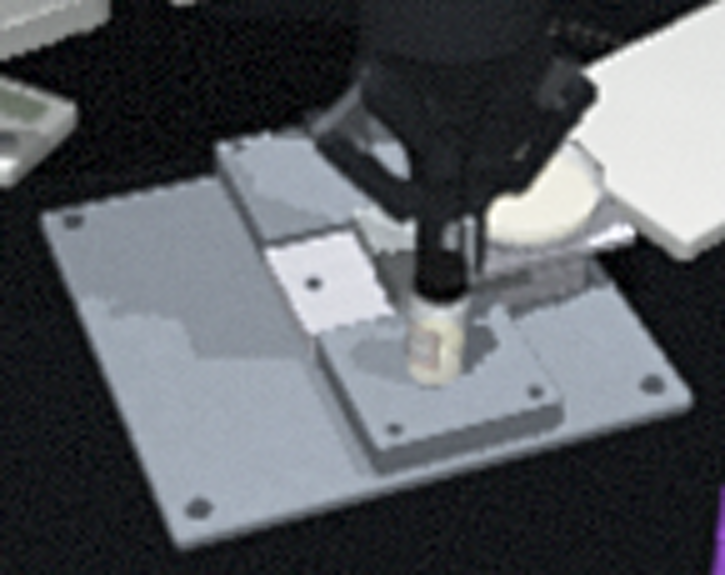

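View pics/w15.png

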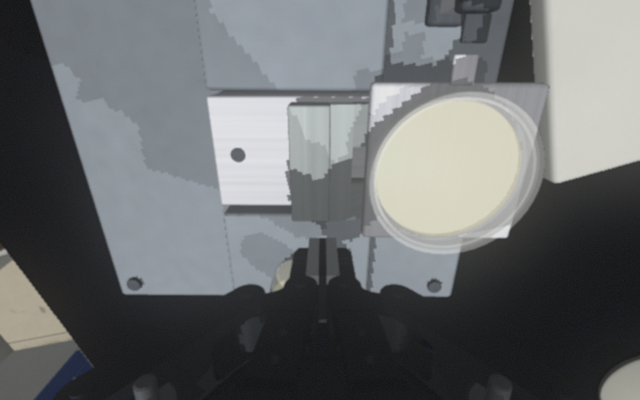

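```bash
python3 -m inch '[{"dx":0.0,"dy":0,"dz":0.008,"ax":0,"ay":0,"az":0,"gripper":0},{"dx":0.0006,"dy":0,"dz":0.008,"ax":0,"ay":0,"az":0,"gripper":0},{"dx":0,"dy":0,"dz":0,"ax":0,"ay":0,"az":0,"gripper":0}]' 20
python3 s.py
```

```text
time_s: 24.58
position: [0.549, -0.2471, 0.0358]
tcp_rot: [-3.14, 0.099, 1.338]
contact_force: [-0.8, 0.6, 1.3]
gripper_width: -0.003
t 24.57 stand mm [-56.3 -46.8  25.8] F [-0.9  0.3  1.3] rot [-3.14   0.099  1.338]
```

```bash
python3 -m inch '[{"dx":0.0015,"dy":0,"dz":0,"ax":0,"ay":0,"az":0,"gripper":0},{"dx":0.001,"dy":0,"dz":0,"ax":0,"ay":0,"az":0,"gripper":0},{"dx":0.001,"dy":0,"dz":-0.0003,"ax":0,"ay":0,"az":0,"gripper":0},{"dx":0.001,"dy":0,"dz":-0.0003,"ax":0,"ay":0,"az":0,"gripper":0},{"dx":0.001,"dy":0,"dz":0,"ax":0,"ay":0,"az":0,"gripper":0}]' 20
python3 s.py; python3 - <<'E'
from h import *
c=camera("wrist"); crop(c["image"],80,240,190,400,3.7,"pics/w16.png")
E
```

```text
time_s: 25.2
position: [0.5502, -0.2427, 0.0366]
tcp_rot: [-3.141, 0.102, 1.337]
contact_force: [-3.4, -4.1, 0.2]
gripper_width: -0.0
t 25.2 stand mm [-56.2 -42.3  26.6] F [-2.4 -4.8  0.2] rot [-3.141  0.102  1.337]
```

View pics/w16.png

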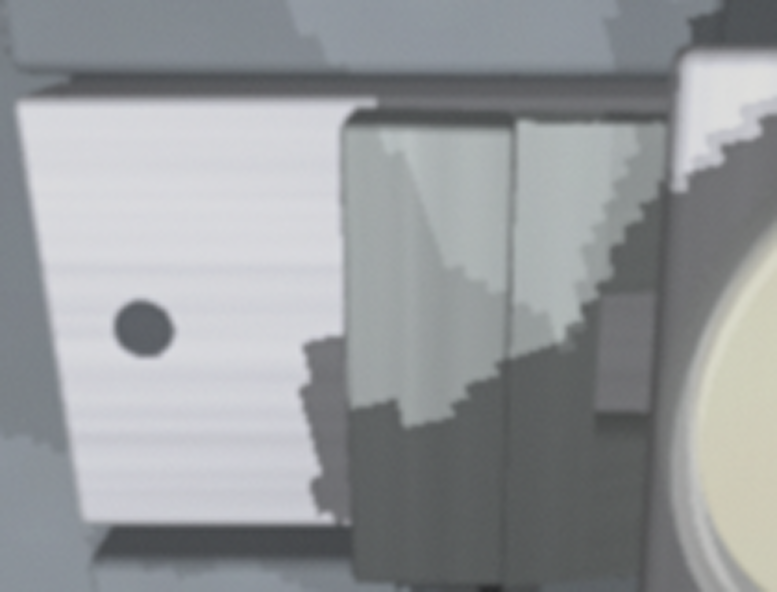

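```bash
python3 -m inch '[{"dx":-0.003,"dy":0,"dz":0,"ax":0,"ay":0,"az":0,"gripper":0},{"dx":-0.001,"dy":0,"dz":-0.015,"ax":0,"ay":0,"az":0,"gripper":0},{"dx":0,"dy":0,"dz":-0.04,"ax":0,"ay":0.0,"az":0,"gripper":0},{"dx":0,"dy":0,"dz":-0.02,"ax":0,"ay":0.1,"az":0,"gripper":0},{"dx":0,"dy":0,"dz":0,"ax":0,"ay":0,"az":0,"gripper":0}]' 20
python3 s.py; python3 - <<'E'
from h import *
c=camera("wrist"); cv2.imwrite("pics/w17.png",c["image"]); crop(c["image"],80,280,190,420,3.4,"pics/w17c.png")
c=camera("scene"); crop(c["image"],135,250,250,395,5,"pics/s17.png")
E
```

```text
time_s: 25.88
position: [0.5535, -0.2406, 0.1147]
tcp_rot: [3.136, 0.002, 1.336]
contact_force: [-0.0, -0.8, -0.1]
gripper_width: 0.002
t 25.88 stand mm [-53.4 -39.4 104.7] F [ 0.2 -0.8 -0.1] rot [3.136e+00 2.000e-03 1.336e+00]
```

View pics/w17.png

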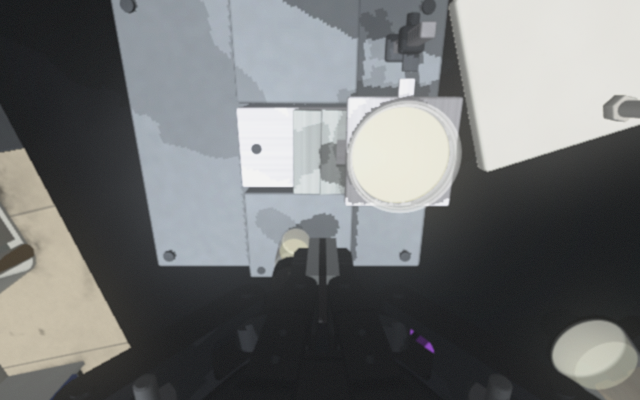

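View pics/s17.png

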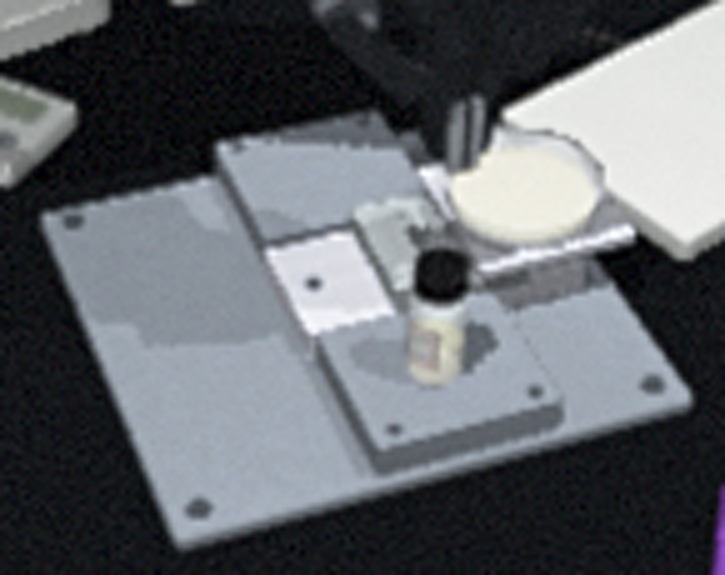

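```bash
python3 -m inch '[{"dx":0.0385,"dy":-0.046,"dz":0,"ax":0,"ay":0,"az":-0.17,"gripper":0},{"dx":0,"dy":0,"dz":0,"ax":0,"ay":0,"az":-0.175,"gripper":0},{"dx":0,"dy":0,"dz":0,"ax":0,"ay":0,"az":-0.175,"gripper":0},{"dx":0,"dy":0,"dz":0,"ax":0,"ay":0,"az":-0.175,"gripper":0},{"dx":0,"dy":0,"dz":0,"ax":0,"ay":0,"az":-0.175,"gripper":0},{"dx":0,"dy":0,"dz":0,"ax":0,"ay":0,"az":-0.175,"gripper":0},{"dx":0,"dy":0,"dz":0,"ax":0,"ay":0,"az":-0.175,"gripper":0},{"dx":0,"dy":0,"dz":0,"ax":0,"ay":0,"az":-0.175,"gripper":0},{"dx":0,"dy":0,"dz":0,"ax":0,"ay":0,"az":-0.178,"gripper":0}]' 20
python3 s.py
```

```text
time_s: 27.1
position: [0.5149, -0.1894, 0.11]
tcp_rot: [-3.141, -0.003, 2.918]
contact_force: [-0.5, -0.0, 0.6]
gripper_width: -0.003
t 27.1 stand mm [-102.8    1.4  100. ] F [-0.5 -0.1  0.6] rot [-3.141e+00 -3.000e-03  2.918e+00]
```

```bash
python3 -m inch '[{"dx":0,"dy":-0.001,"dz":0.05,"ax":0,"ay":0,"az":0.009,"gripper":0},{"dx":0,"dy":0,"dz":0.025,"ax":0,"ay":0,"az":0,"gripper":0},{"dx":0,"dy":0,"dz":0.004,"ax":0,"ay":0,"az":0,"gripper":0},{"dx":0,"dy":0,"dz":0,"ax":0,"ay":0,"az":0,"gripper":0}]' 20
python3 s.py; python3 - <<'E'
from h import *
c=camera("wrist"); crop(c["image"],150,350,200,440,3,"pics/w18.png")
E
```

```text
time_s: 27.6
position: [0.5155, -0.1911, 0.0324]
tcp_rot: [-3.142, -0.001, 2.902]
contact_force: [0.3, -0.0, -0.2]
gripper_width: 0.002
t 27.6 stand mm [-101.9   -0.    22.4] F [ 0.3  0.  -0.2] rot [-3.142e+00 -1.000e-03  2.902e+00]
```

View pics/w18.png

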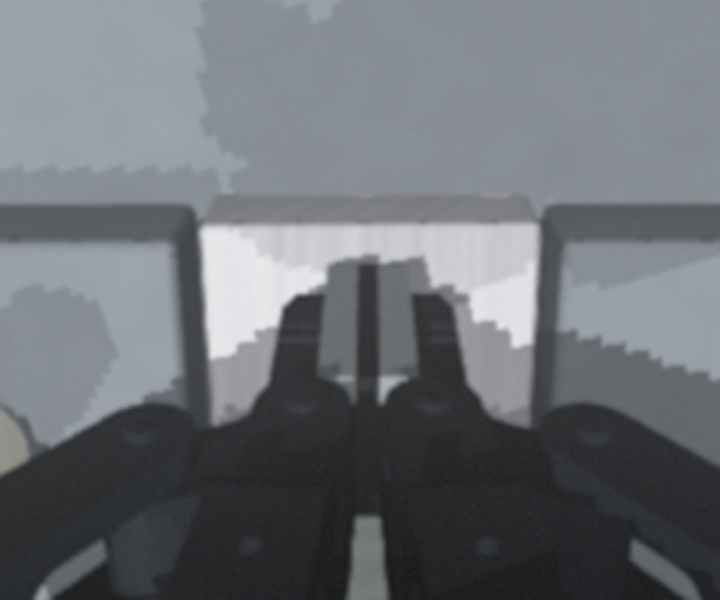

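```bash
python3 -m inch '[{"dx":-0.006,"dy":0.0,"dz":0.0008,"ax":0,"ay":0,"az":-0.006,"gripper":0},{"dx":-0.004,"dy":0,"dz":0,"ax":0,"ay":0,"az":0,"gripper":0},{"dx":-0.003,"dy":0,"dz":0,"ax":0,"ay":0,"az":0,"gripper":0},{"dx":-0.002,"dy":0,"dz":0,"ax":0,"ay":0,"az":0,"gripper":0}]' 20
python3 s.py; python3 -m inch '[{"dx":-0.001,"dy":0,"dz":0,"ax":0,"ay":0,"az":0,"gripper":0},{"dx":-0.001,"dy":0,"dz":0,"ax":0,"ay":0,"az":0,"gripper":0}]' 20
python3 s.py
```

```text
time_s: 28.15
position: [0.5306, -0.1952, 0.032]
tcp_rot: [3.142, 0.0, 2.908]
contact_force: [0.3, 0.2, 0.5]
gripper_width: 0.001
t 28.15 stand mm [-86.3  -0.5  22. ] F [0.3 0.3 0.5] rot [3.142 0.    2.908]
time_s: 28.4
position: [0.5319, -0.1954, 0.0317]
tcp_rot: [3.141, -0.001, 2.908]
contact_force: [-1.7, 0.2, 1.2]
gripper_width: -0.002
t 28.4 stand mm [-84.9  -0.5  21.7] F [-1.7 -0.2  1.2] rot [ 3.141e+00 -1.000e-03  2.908e+00]
```

```bash
python3 -m inch '[{"dx":-0.001,"dy":0,"dz":0,"ax":0,"ay":0,"az":0,"gripper":0},{"dx":-0.001,"dy":0,"dz":0,"ax":0,"ay":0,"az":0,"gripper":0}]' 20
python3 s.py; 
```

```text
time_s: 28.65
position: [0.532, -0.1954, 0.0315]
tcp_rot: [-3.142, -0.004, 2.908]
contact_force: [-7.1, 0.8, 5.4]
gripper_width: 0.002
t 28.65 stand mm [-84.8  -0.4  21.5] F [-7.1 -0.9  5.4] rot [-3.142 -0.004  2.908]
```

```bash
python3 -m inch '[{"dx":-0.0005,"dy":0,"dz":-0.001,"ax":0,"ay":0,"az":0,"gripper":0},{"dx":-0.0005,"dy":0,"dz":0,"ax":0,"ay":0,"az":0,"gripper":0}]' 20
python3 s.py;python3 -m inch '[{"dx":-0.0005,"dy":0,"dz":-0.0005,"ax":0,"ay":0,"az":0,"gripper":0},{"dx":-0.0005,"dy":0,"dz":0,"ax":0,"ay":0,"az":0,"gripper":0}]' 20
python3 s.py
```

```text
time_s: 28.9
position: [0.5323, -0.1955, 0.0317]
tcp_rot: [-3.141, -0.006, 2.907]
contact_force: [-6.5, -0.3, -0.1]
gripper_width: -0.0
t 28.9 stand mm [-84.5  -0.5  21.7] F [-6.3 -1.7 -0.1] rot [-3.141 -0.006  2.907]
time_s: 29.15
position: [0.5329, -0.1956, 0.032]
tcp_rot: [3.142, -0.006, 2.907]
contact_force: [-6.8, -0.5, -1.2]
gripper_width: 0.003
t 29.15 stand mm [-83.9  -0.4  22. ] F [-6.5 -2.1 -1.2] rot [ 3.142 -0.006  2.907]
```

```bash
python3 -m inch '[{"dx":-0.001,"dy":0,"dz":0,"ax":0,"ay":0,"az":0,"gripper":0},{"dx":-0.001,"dy":0,"dz":0,"ax":0,"ay":0,"az":0,"gripper":0}]' 20
python3 s.py;python3 -m inch '[{"dx":-0.001,"dy":0,"dz":-0.0003,"ax":0,"ay":0,"az":0,"gripper":0},{"dx":-0.001,"dy":0,"dz":0,"ax":0,"ay":0,"az":0,"gripper":0}]' 20
python3 s.py
```

```text
time_s: 29.4
position: [0.5346, -0.1959, 0.0318]
tcp_rot: [3.141, -0.007, 2.907]
contact_force: [-7.2, 0.4, -0.0]
gripper_width: 0.0
t 29.4 stand mm [-82.1  -0.3  21.8] F [-7.1 -1.2 -0. ] rot [ 3.141 -0.007  2.907]
time_s: 29.65
position: [0.5365, -0.1962, 0.032]
tcp_rot: [3.141, -0.007, 2.907]
contact_force: [-6.8, 1.0, -1.1]
gripper_width: 0.001
t 29.65 stand mm [-80.2  -0.1  22. ] F [-6.8 -0.6 -1.1] rot [ 3.141 -0.007  2.907]
```

```bash
python3 -m inch '[{"dx":-0.0015,"dy":0,"dz":0,"ax":0,"ay":0,"az":0,"gripper":0},{"dx":-0.0015,"dy":0,"dz":0,"ax":0,"ay":0,"az":0,"gripper":0},{"dx":-0.0015,"dy":0,"dz":0,"ax":0,"ay":0,"az":0,"gripper":0},{"dx":-0.0015,"dy":0,"dz":0,"ax":0,"ay":0,"az":0,"gripper":0}]' 20
python3 s.py;python3 -m inch '[{"dx":-0.0015,"dy":0,"dz":0,"ax":0,"ay":0,"az":0,"gripper":0},{"dx":-0.0015,"dy":0,"dz":0,"ax":0,"ay":0,"az":0,"gripper":0},{"dx":-0.001,"dy":0,"dz":0,"ax":0,"ay":0,"az":0,"gripper":0}]' 20
python3 s.py; python3 - <<'E'
from h import *
c=camera("wrist"); cv2.imwrite("pics/w19.png",c["image"])
c=camera("scene"); crop(c["image"],135,250,250,395,5,"pics/s19.png")
E
```

```text
time_s: 30.15
position: [0.5423, -0.1973, 0.0319]
tcp_rot: [3.14, -0.007, 2.908]
contact_force: [-7.1, 1.5, -1.4]
gripper_width: -0.001
t 30.15 stand mm [-74.3   0.1  21.9] F [-7.3 -0.2 -1.4] rot [ 3.14  -0.007  2.908]
time_s: 30.52
position: [0.5462, -0.1982, 0.0318]
tcp_rot: [3.14, -0.007, 2.908]
contact_force: [-6.8, 1.5, -2.9]
gripper_width: -0.002
t 30.52 stand mm [-70.3   0.1  21.8] F [-6.9 -0.1 -2.9] rot [ 3.14  -0.007  2.908]
```

View pics/s19.png

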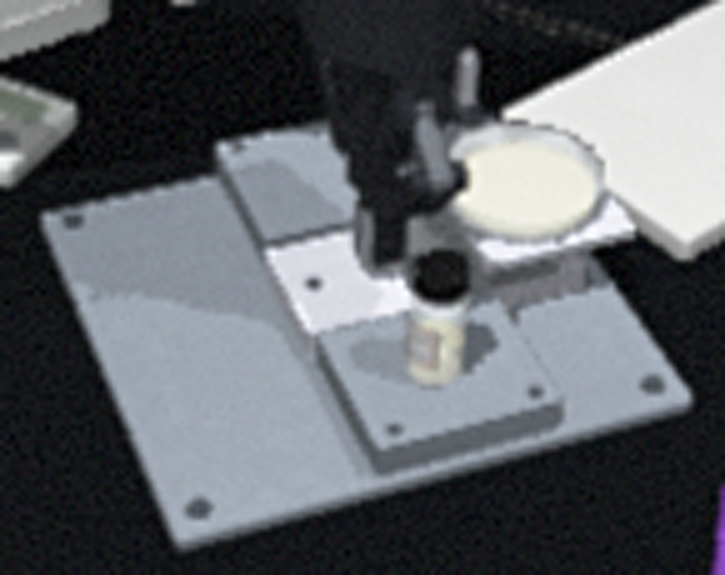

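View pics/w19.png

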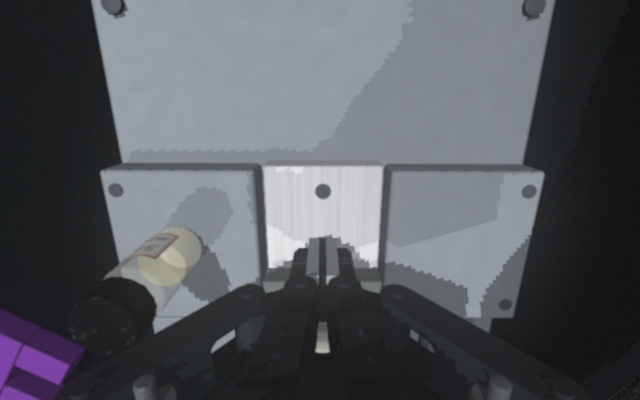

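```bash
python3 -m inch '[{"dx":0.004,"dy":0,"dz":0,"ax":0,"ay":0,"az":0,"gripper":0},{"dx":0.01,"dy":0,"dz":0,"ax":0,"ay":0,"az":0,"gripper":0},{"dx":0,"dy":0.004,"dz":-0.045,"ax":0,"ay":0,"az":0,"gripper":0},{"dx":0,"dy":0,"dz":-0.045,"ax":0,"ay":0,"az":0,"gripper":0},{"dx":0,"dy":0,"dz":0,"ax":0,"ay":-0.175,"az":0,"gripper":0},{"dx":0,"dy":0,"dz":0,"ax":0,"ay":-0.175,"az":0,"gripper":0},{"dx":0,"dy":0,"dz":0,"ax":0,"ay":-0.175,"az":0,"gripper":0},{"dx":0,"dy":0,"dz":0,"ax":0,"ay":-0.175,"az":0,"gripper":0}]' 20
python3 s.py
```

```text
time_s: 31.62
position: [0.5371, -0.1927, 0.125]
tcp_rot: [-3.14, 0.694, 2.908]
contact_force: [1.4, -0.5, -1.1]
gripper_width: 0.0
t 31.62 stand mm [-80.5   3.4 115. ] F [ 1.5 -0.1 -1.1] rot [-3.14   0.694  2.908]
```

```bash
python3 -m inch '[{"dx":-0.0257,"dy":0,"dz":0.0368,"ax":0,"ay":0,"az":0,"gripper":0},{"dx":-0.0257,"dy":0,"dz":0.0368,"ax":0,"ay":0,"az":0,"gripper":0},{"dx":-0.022,"dy":0,"dz":0.032,"ax":0,"ay":0,"az":0,"gripper":0},{"dx":0,"dy":0,"dz":0,"ax":0,"ay":0,"az":0,"gripper":0}]' 20
python3 s.py; python3 - <<'E'
from h import *
c=camera("wrist"); cv2.imwrite("pics/w20.png",c["image"]);np.savez("w20.npz",**{k:c[k] for k in("mtx","R","t")})
st=np.load("st.npy");print(W2S(-np.array(c["R"]).T@c["t"],st)*1000, proj(c,S2W([[0,.046,.04]],st)))
E
```

```text
time_s: 32.12
position: [0.6596, -0.2222, 0.0881]
tcp_rot: [3.142, 0.687, 2.908]
contact_force: [-0.6, 1.7, 0.5]
gripper_width: -0.004
t 32.12 stand mm [45.6  2.9 78.1] F [-0.9  1.5  0.5] rot [3.142 0.687 2.908]
[[-104.12882011    2.96585322  139.00196667]] [[416.37170692 136.42281845]]
```

View pics/w20.png

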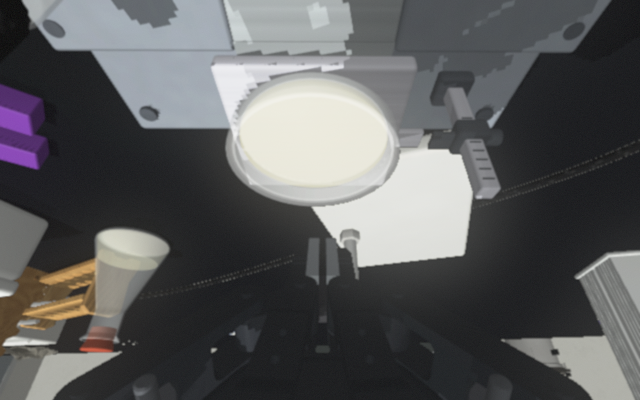

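```bash
python3 - <<'E'
import cv2
a=cv2.imread("pics/w20.png"); cv2.imwrite("pics/w20c.png",cv2.rotate(cv2.resize(a[110:170,380:480],None,fx=8,fy=8,interpolation=cv2.INTER_CUBIC),cv2.ROTATE_180))
E
```

```text
(no output)
```

View pics/w20c.png

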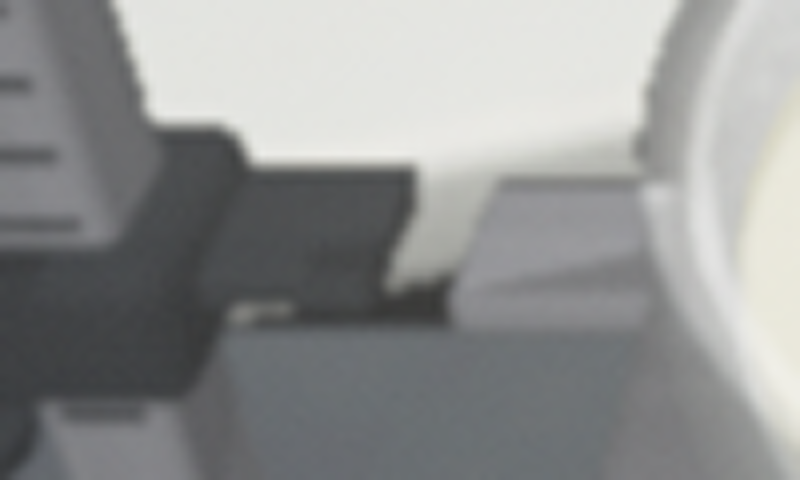

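```bash
cat >> h.py <<'E'
def zsolve(c,uv,x,st):
    # point on plane stand-x = x along the ray; returns stand coords mm
    a=W2S(ray(c,uv,0.0),st)[0]; b=W2S(ray(c,uv,0.1),st)[0]; k=(x-a[0])/(b[0]-a[0]); return (a+k*(b-a))*1000
E
python3 - <<'E'
from h import *
c=np.load("w20.npz"); st=np.load("st.npy")
o=lambda u,v:(380+(799-u)/8+.06-.06,110+(479-v)/8)
for n,u,v,x in [("idx far",330,168,.005),("idx far tip",412,168,.005),("stg far tip",500,182,.005),("stg far",630,182,.005),("stg near top",460,293,-.005),("stg near bot",455,325,-.005),("stg near top R",640,293,-.005),("idx near bot",385,308,-.005),("idx near bot L",250,300,-.005)]:
    print(n,zsolve(c,o(u,v),x,st).round(2))
E
```

```text
idx far [ 5.   57.1  43.12]
idx far tip [ 5.   52.33 43.11]
stg far tip [ 5.   47.4  42.03]
stg far [ 5.   39.82 42.01]
stg near top [-5.   46.88 42.87]
stg near bot [-5.   47.59 40.45]
stg near top R [-5.   37.02 42.85]
idx near bot [-5.   51.21 41.75]
idx near bot L [-5.   58.5  42.37]
```

```bash
cat >> h.py <<'E'
def edge(img,col0,col1,r0,r1):
    # subpixel row where the mean profile over cols crosses half between plateau levels
    p=cv2.cvtColor(img,cv2.COLOR_BGR2GRAY)[r0:r1,col0:col1].astype(float).mean(1)
    h=(p.max()+p.min())/2; i=[k for k in range(len(p)-1) if (p[k]-h)*(p[k+1]-h)<0]
    return [round(r0+k+(h-p[k])/(p[k+1]-p[k]),2) for k in i], p.round(0)
E
python3 - <<'E'
from h import *
a=cv2.imread("pics/w20.png"); c=np.load("w20.npz"); st=np.load("st.npy")
for c0,c1 in((434,440),(440,446)): print("idx",edge(a,c0,c1,138,156))
for c0,c1 in((402,408),(408,414)): print("stg",edge(a,c0,c1,138,156))
E
```

```text
idx ([np.float64(148.69)], array([ 73.,  76.,  80.,  82.,  82.,  82.,  82.,  82.,  82.,  80., 103.,
       174., 228., 232., 230., 229., 228., 228.]))
idx ([np.float64(148.73)], array([ 78.,  79.,  79.,  80.,  81.,  81.,  80.,  80.,  80.,  78., 102.,
       174., 227., 231., 229., 228., 228., 228.]))
stg ([np.float64(148.84)], array([152., 154., 153., 151., 150., 150., 151., 148., 135., 139., 173.,
       184., 187., 195., 208., 218., 225., 230.]))
stg ([np.float64(148.5)], array([153., 153., 152., 150., 149., 149., 150., 146., 134., 140., 176.,
       190., 200., 211., 221., 228., 231., 232.]))
```

```bash
python3 - <<'E'
from h import *
c=np.load("w20.npz"); st=np.load("st.npy")
for z in(.015,.03): print(W2S(ray(c,(349,235),z),st)*1000)
E
```

```text
[[177.29917984  29.61594994   5.        ]]
[[145.79650788  26.63277394  20.        ]]
```

```bash
python3 -m inch '[{"dx":0,"dy":0,"dz":-0.003,"ax":0,"ay":-0.135,"az":0,"gripper":0},{"dx":0,"dy":0,"dz":0,"ax":0,"ay":-0.135,"az":0,"gripper":0},{"dx":-0.011,"dy":0.006,"dz":0.017,"ax":0,"ay":0,"az":0,"gripper":0},{"dx":-0.011,"dy":0.006,"dz":0.017,"ax":0,"ay":0,"az":0,"gripper":0},{"dx":0,"dy":0,"dz":0,"ax":0,"ay":0,"az":0,"gripper":0}]' 20
python3 s.py; python3 - <<'E'
from h import *
c=camera("wrist"); cv2.imwrite("pics/w21.png",cv2.rotate(c["image"],cv2.ROTATE_180));np.savez("w21.npz",**{k:c[k] for k in("mtx","R","t","image")})
st=np.load("st.npy");print(W2S(-np.array(c["R"]).T@c["t"],st)*1000)
E
```

```text
time_s: 32.8
position: [0.6989, -0.2191, 0.0879]
tcp_rot: [3.141, 0.938, 2.907]
contact_force: [-0.3, 0.4, 1.0]
gripper_width: -0.001
t 32.8 stand mm [83.1 15.  77.9] F [-0.4  0.4  1. ] rot [3.141 0.938 2.907]
[[-77.033817    15.09288017  99.69517681]]
```

View pics/w21.png

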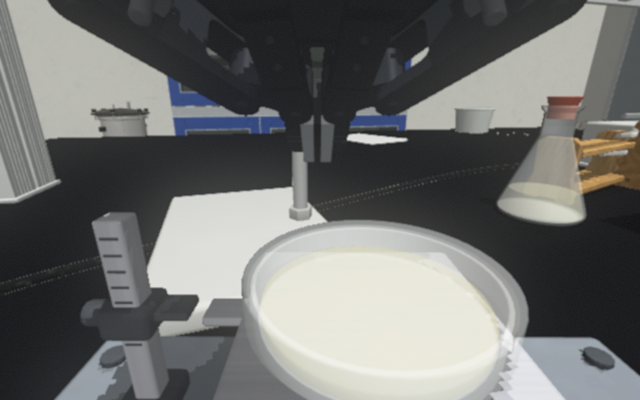

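```bash
python3 - <<'E'
import cv2
a=cv2.imread("pics/w21.png"); cv2.imwrite("pics/w21c.png",cv2.resize(a[280:340,150:250],None,fx=8,fy=8,interpolation=cv2.INTER_CUBIC))
E
```

```text
(no output)
```

View pics/w21c.png

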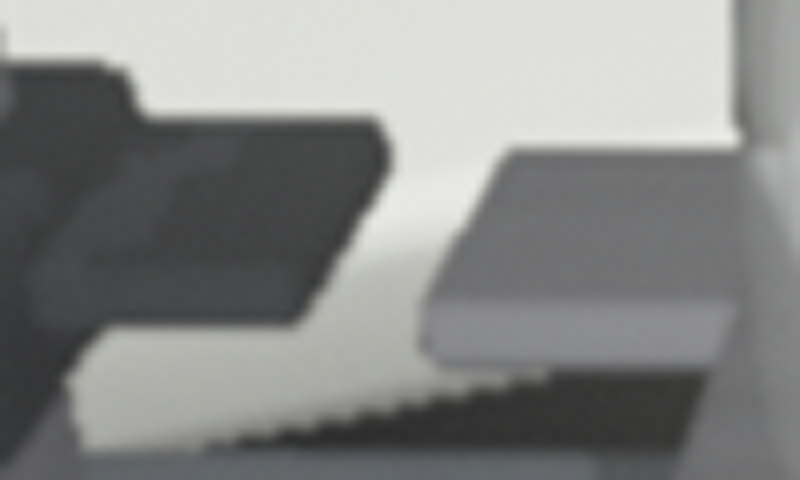

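```bash
cat > m.py <<'E'
from h import *
import sys
def run(npz,pts):
    c=np.load(npz); st=np.load("st.npy")
    for n,u,v,x in pts:
        U=150+(u+.5)/8-.5; V=280+(v+.5)/8-.5
        print(n,zsolve(c,(639-U,399-V),x,st).round(2))
E
python3 - <<'E'
from m import *
run("w21.npz",[("idx far",370,120,.005),("idx far L",180,120,.005),("stg far",510,150,.005),("stg far R",730,150,.005),("idx near top",325,267,-.005),("idx near bot",295,325,-.005),("idx nb L",110,325,-.005),("stg near top",430,300,-.005),("stg near bot",440,370,-.005),("stg nb R",700,372,-.005)])
a=cv2.imread("pics/w21.png")
for c0,c1,r0,r1 in((172,182,289,300),(182,192,289,300),(218,228,292,304),(228,238,292,304),(172,184,312,326),(210,220,320,329),(220,230,320,329)): print(c0,r0,edge(a,c0,c1,r0,r1))
E
```

```text
idx far [ 5.   52.59 42.71]
idx far L [ 5.   59.96 42.73]
stg far [ 5.   47.31 41.33]
stg far R [ 5.   38.74 41.31]
idx near top [-5.   50.34 43.67]
idx near bot [-5.   51.72 41.24]
idx nb L [-5.   58.22 41.25]
stg near top [-5.   46.85 42.28]
stg near bot [-5.   46.85 39.3 ]
stg nb R [-5.   37.66 39.19]
172 289 ([np.float64(294.21)], array([221., 221., 222., 223., 217., 161.,  95.,  73.,  74.,  74.,  74.]))
182 289 ([np.float64(294.23)], array([221., 222., 222., 223., 218., 162.,  94.,  70.,  70.,  71.,  71.]))
218 292 ([np.float64(298.06)], array([223., 224., 224., 224., 225., 220., 170., 119., 110., 112., 113.,
       111.]))
228 292 ([np.float64(298.1)], array([223., 223., 223., 224., 228., 224., 175., 120., 111., 114., 114.,
       113.]))
172 312 ([np.float64(320.48)], array([ 67.,  70.,  72.,  72.,  73.,  73.,  72.,  70.,  97., 153., 178.,
       180., 178., 176.]))
210 320 ([np.float64(326.66)], array([140., 140., 139., 138., 133., 119., 116., 103.,  75.]))
220 320 ([np.float64(325.5)], array([141., 141., 140., 139., 134., 114.,  82.,  60.,  55.]))
```

```bash
python3 -m inch '[{"dx":0.0245,"dy":-0.0047,"dz":-0.0503,"ax":0,"ay":0,"az":0,"gripper":0},{"dx":0.0245,"dy":-0.0047,"dz":-0.0503,"ax":0,"ay":0,"az":0,"gripper":0},{"dx":0.0245,"dy":-0.0047,"dz":-0.0503,"ax":0,"ay":0,"az":0,"gripper":0},{"dx":0,"dy":0,"dz":0,"ax":0,"ay":0.18,"az":0,"gripper":0},{"dx":0,"dy":0,"dz":0,"ax":0,"ay":0.18,"az":0,"gripper":0},{"dx":0,"dy":0,"dz":0,"ax":0,"ay":0.18,"az":0,"gripper":0},{"dx":0,"dy":0,"dz":0,"ax":0,"ay":0.18,"az":0,"gripper":0},{"dx":0,"dy":0,"dz":0,"ax":0,"ay":0.18,"az":0,"gripper":0},{"dx":0,"dy":0,"dz":0,"ax":0,"ay":0.04,"az":0,"gripper":0}]' 20
python3 s.py
```

```text
time_s: 33.98
position: [0.5702, -0.215, 0.1379]
tcp_rot: [3.13, 0.023, 2.915]
contact_force: [-0.5, 0.1, -0.3]
gripper_width: 0.001
t 33.98 stand mm [-43.1 -10.8 127.9] F [-0.5  0.  -0.3] rot [3.13  0.023 2.915]
```

```bash
python3 -m inch '[{"dx":0.042,"dy":0.0105,"dz":0.01,"ax":0.011,"ay":0.022,"az":0.006,"gripper":0},{"dx":0,"dy":0,"dz":0.05,"ax":0,"ay":0,"az":0,"gripper":0},{"dx":0,"dy":0,"dz":0.038,"ax":0,"ay":0,"az":0,"gripper":0},{"dx":0,"dy":0,"dz":0.005,"ax":0,"ay":0,"az":0,"gripper":0},{"dx":0,"dy":0,"dz":0,"ax":0,"ay":0,"az":0,"gripper":0}]' 20
python3 s.py
```

```text
time_s: 34.6
position: [0.5314, -0.1952, 0.0349]
tcp_rot: [-3.141, 0.004, 2.908]
contact_force: [0.3, 1.4, 0.6]
gripper_width: -0.0
t 34.6 stand mm [-85.4  -0.4  24.9] F [-0.1  1.4  0.6] rot [-3.141  0.004  2.908]
```

```bash
python3 -m inch '[{"dx":-0.006,"dy":0.0003,"dz":0.003,"ax":0,"ay":0.004,"az":0,"gripper":0},{"dx":-0.005,"dy":0,"dz":0,"ax":0,"ay":0,"az":0,"gripper":0},{"dx":-0.003,"dy":0,"dz":0,"ax":0,"ay":0,"az":0,"gripper":0},{"dx":-0.0015,"dy":0,"dz":0,"ax":0,"ay":0,"az":0,"gripper":0},{"dx":-0.001,"dy":0,"dz":-0.001,"ax":0,"ay":0,"az":0,"gripper":0},{"dx":-0.001,"dy":0,"dz":-0.0005,"ax":0,"ay":0,"az":0,"gripper":0}]' 20
python3 s.py
```

```text
time_s: 35.35
position: [0.5466, -0.1981, 0.0315]
tcp_rot: [3.142, -0.004, 2.908]
contact_force: [-6.7, -1.2, -0.8]
gripper_width: 0.003
t 35.35 stand mm [-70.    0.3  21.5] F [-6.2 -2.7 -0.8] rot [ 3.142 -0.004  2.908]
```

```bash
python3 -m inch '[{"dx":-0.001,"dy":0,"dz":-0.0003,"ax":0,"ay":0,"az":0,"gripper":0},{"dx":-0.001,"dy":0,"dz":0,"ax":0,"ay":0,"az":0,"gripper":0},{"dx":-0.001,"dy":0,"dz":0,"ax":0,"ay":0,"az":0,"gripper":0},{"dx":-0.001,"dy":0,"dz":0,"ax":0,"ay":0,"az":0,"gripper":0}]' 20
python3 s.py
```

```text
time_s: 35.85
position: [0.55, -0.1985, 0.0315]
tcp_rot: [3.141, -0.006, 2.908]
contact_force: [-6.7, 1.3, -1.1]
gripper_width: -0.001
t 35.85 stand mm [-66.6   0.7  21.5] F [-6.8 -0.2 -1.1] rot [ 3.141 -0.006  2.908]
```

```bash
python3 -m inch '[{"dx":-0.001,"dy":0,"dz":0,"ax":0,"ay":0,"az":0,"gripper":0},{"dx":-0.001,"dy":0,"dz":0,"ax":0,"ay":0,"az":0,"gripper":0}]' 20
python3 s.py
```

```text
time_s: 36.1
position: [0.5519, -0.1989, 0.0314]
tcp_rot: [3.141, -0.006, 2.909]
contact_force: [-6.2, 1.0, -2.9]
gripper_width: -0.005
t 36.1 stand mm [-64.6   0.7  21.4] F [-6.3 -0.4 -2.9] rot [ 3.141 -0.006  2.909]
```

```bash
python3 -m inch '[{"dx":0.004,"dy":0,"dz":0,"ax":0,"ay":0,"az":0,"gripper":0},{"dx":0.01,"dy":0,"dz":0,"ax":0,"ay":0,"az":0,"gripper":0},{"dx":0,"dy":0.004,"dz":-0.045,"ax":0,"ay":0,"az":0,"gripper":0},{"dx":0,"dy":0,"dz":-0.045,"ax":0,"ay":0,"az":0,"gripper":0},{"dx":0,"dy":0,"dz":0,"ax":0,"ay":-0.18,"az":0,"gripper":0},{"dx":0,"dy":0,"dz":0,"ax":0,"ay":-0.18,"az":0,"gripper":0},{"dx":0,"dy":0,"dz":0,"ax":0,"ay":-0.18,"az":0,"gripper":0},{"dx":0,"dy":0,"dz":0,"ax":0,"ay":-0.18,"az":0,"gripper":0},{"dx":0,"dy":0,"dz":0,"ax":0,"ay":-0.18,"az":0,"gripper":0},{"dx":0,"dy":0,"dz":0,"ax":0,"ay":-0.04,"az":0,"gripper":0}]' 20
python3 s.py
```

```text
time_s: 37.35
position: [0.5679, -0.2094, 0.1463]
tcp_rot: [3.137, 0.889, 2.911]
contact_force: [-0.1, 0.8, -0.7]
gripper_width: 0.0
t 37.35 stand mm [-46.7  -5.8 136.3] F [-0.2  0.7 -0.7] rot [3.137 0.889 2.911]
```

```bash
python3 -m inch '[{"dx":-0.0079,"dy":0.0052,"dz":0.0347,"ax":0,"ay":-0.05,"az":0,"gripper":0},{"dx":-0.0079,"dy":0.0052,"dz":0.0347,"ax":0,"ay":0,"az":0,"gripper":0},{"dx":-0.0079,"dy":0.0052,"dz":0.0347,"ax":0,"ay":0,"az":0,"gripper":0},{"dx":-0.0079,"dy":0.0052,"dz":0.0347,"ax":0,"ay":0,"az":0,"gripper":0},{"dx":0,"dy":0,"dz":0,"ax":0,"ay":0,"az":0,"gripper":0}]' 20
python3 s.py; python3 - <<'E'
from h import *
c=camera("wrist"); a=cv2.rotate(c["image"],cv2.ROTATE_180);cv2.imwrite("pics/w22.png",a);np.savez("w22.npz",**{k:c[k] for k in("mtx","R","t","image")})
st=np.load("st.npy");print(W2S(-np.array(c["R"]).T@c["t"],st)*1000)
crop(a,280,340,150,250,8,"pics/w22c.png")
E
```

```text
time_s: 37.98
position: [0.6986, -0.2152, 0.0808]
tcp_rot: [3.128, 0.92, 2.907]
contact_force: [-0.6, 1.3, -0.5]
gripper_width: 0.002
t 37.98 stand mm [81.9 18.7 70.8] F [-0.9  1.1 -0.5] rot [3.128 0.92  2.907]
[[-77.83194517  17.04553176  95.36779663]]
```

View pics/w22.png

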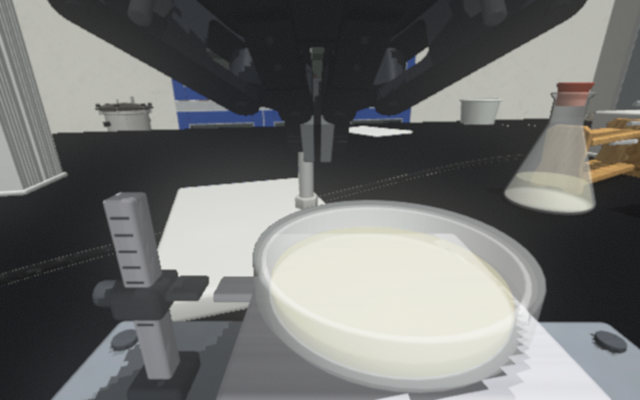

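View pics/w22c.png

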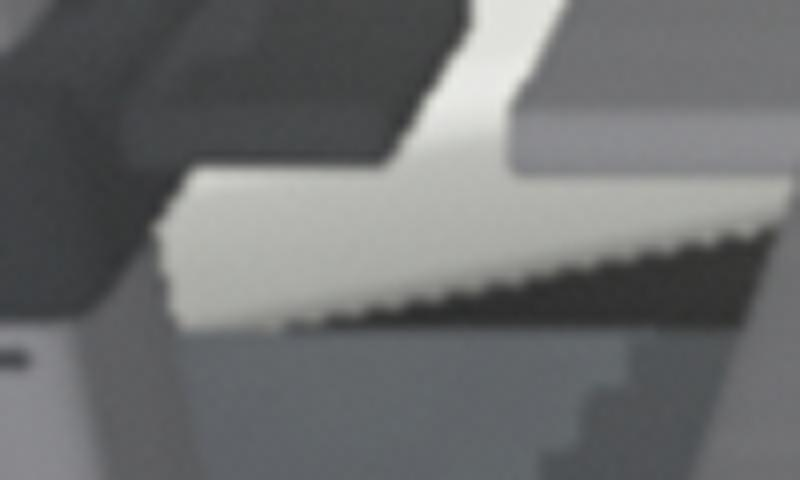

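```bash
python3 - <<'E'
from h import *
a=cv2.imread("pics/w22.png"); c=np.load("w22.npz"); st=np.load("st.npy")
for n,c0,c1,r0,r1 in(("idx",180,190,270,284),("idx",190,200,270,284),("stg",224,234,270,284),("stg",234,244,270,284)):
    e,p=edge(a,c0,c1,r0,r1); print(n,e,p,[zsolve(c,(639-(c0+c1-1)/2,399-v),.005,st).round(2) for v in e])
crop(a,262,322,160,260,8,"pics/w22c.png")
b=cv2.imread("pics/w21.png"); c=np.load("w21.npz")
for c0,c1,v in((172,182,294.21),(182,192,294.23),(218,228,298.06),(228,238,298.1)): print(zsolve(c,(639-(c0+c1-1)/2,399-v),.005,st).round(2))
E
```

```text
idx [np.float64(275.26)] [221. 222. 222. 223. 218. 164.  98.  75.  74.  73.  72.  71.  70.  71.] [array([ 5.  , 59.41, 42.77])]
idx [np.float64(275.21)] [222. 222. 222. 223. 218. 161.  93.  70.  70.  71.  71.  71.  70.  70.] [array([ 5.  , 56.28, 42.78])]
stg [np.float64(276.07)] [223. 223. 223. 223. 224. 220. 171. 121. 111. 112. 112. 112. 112. 113.] [array([ 5.  , 45.71, 42.43])]
stg [np.float64(276.06)] [223. 223. 223. 224. 225. 220. 171. 122. 112. 114. 113. 113. 113. 114.] [array([ 5.  , 42.59, 42.42])]
[ 5.   58.56 42.85]
[ 5.   55.46 42.84]
[ 5.   44.44 41.42]
[ 5.   41.33 41.4 ]
```

View pics/w22c.png

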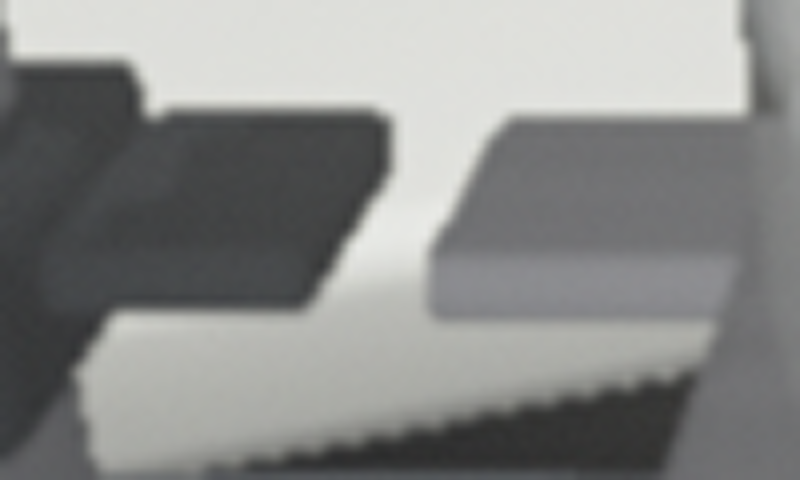

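```bash
python3 - <<'E'
from h import *
st=np.load("st.npy")
def f(npz,png,L):
    c=np.load(npz);a=cv2.imread(png)
    for n,c0,c1,r0,r1 in L:
        e,p=edge(a,c0,c1,r0,r1); print(n,e,p,[zsolve(c,(639-(c0+c1-1)/2,399-v),-.005,st).round(2) for v in e])
f("w22.npz","pics/w22.png",[("idx bot",178,186,293,307),("idx bot",186,194,293,307),("stg bot",218,228,297,308),("stg bot",228,238,297,308),("stgtop",218,240,288,298),("idxtop",178,196,286,299)])
f("w21.npz","pics/w21.png",[("idx bot",165,175,313,326),("idx bot",175,184,313,326),("stg bot",222,230,321,330),("stgtop",210,230,312,323),("idxtop",165,186,308,319)])
E
```

```text
idx bot [np.float64(300.43)] [ 71.  73.  73.  74.  74.  72.  70. 104. 170. 194. 192. 187. 185. 183.] [array([-5.  , 56.41, 40.91])]
idx bot [np.float64(300.47)] [ 72.  74.  74.  74.  73.  73.  71. 101. 160. 185. 186. 184. 183. 181.] [array([-5.  , 54.14, 40.89])]
stg bot [np.float64(301.82)] [140. 139. 138. 135. 136. 160. 176. 177. 175. 174. 172.] [array([-5.  , 44.84, 40.41])]
stg bot [np.float64(301.79)] [140. 140. 138. 135. 137. 160. 174. 175. 174. 172. 168.] [array([-5.  , 42.  , 40.41])]
stgtop [np.float64(293.5)] [113. 113. 114. 114. 115. 122. 132. 138. 140. 140.] [array([-5.  , 42.84, 43.18])]
idxtop [np.float64(292.68)] [69. 68. 68. 67. 68. 67. 68. 72. 73. 74. 74. 73. 72.] [array([-5.  , 54.6 , 43.49])]
idx bot [np.float64(320.5)] [ 69.  71.  72.  72.  72.  71.  69.  97. 155. 180. 182. 180. 178.] [array([-5.  , 56.49, 41.14])]
idx bot [np.float64(320.51)] [ 70.  72.  73.  73.  73.  72.  70.  97. 153. 177. 180. 177. 176.] [array([-5.  , 53.83, 41.13])]
stg bot [np.float64(325.5)] [141. 140. 139. 134. 114.  82.  60.  55.  55.] [array([-5.  , 40.92, 39.39])]
stgtop [np.float64(317.34)] [113. 113. 114. 113. 115. 123. 133. 139. 140. 140. 139.] [array([-5.  , 42.33, 42.18])]
idxtop [np.float64(312.88)] [68. 67. 67. 66. 67. 70. 71. 72. 73. 73. 72.] [array([-5.  , 54.57, 43.7 ])]
```

```bash
python3 -m inch '[{"dx":0.015,"dy":-0.0045,"dz":-0.0404,"ax":0,"ay":0,"az":0,"gripper":0},{"dx":0.015,"dy":-0.0045,"dz":-0.0404,"ax":0,"ay":0,"az":0,"gripper":0},{"dx":0.015,"dy":-0.0045,"dz":-0.0404,"ax":0,"ay":0,"az":0,"gripper":0},{"dx":0.015,"dy":-0.0045,"dz":-0.0404,"ax":0.013,"ay":0,"az":0,"gripper":0},{"dx":0,"dy":0,"dz":0,"ax":0,"ay":0.154,"az":0,"gripper":0},{"dx":0,"dy":0,"dz":0,"ax":0,"ay":0.154,"az":0,"gripper":0},{"dx":0,"dy":0,"dz":0,"ax":0,"ay":0.154,"az":0,"gripper":0},{"dx":0,"dy":0,"dz":0,"ax":0,"ay":0.154,"az":0,"gripper":0},{"dx":0,"dy":0,"dz":0,"ax":0,"ay":0.154,"az":0,"gripper":0},{"dx":0,"dy":0,"dz":0,"ax":0,"ay":0.154,"az":0,"gripper":0}]' 20
python3 s.py
```

```text
time_s: 39.28
position: [0.5564, -0.2114, 0.1535]
tcp_rot: [3.136, -0.025, 2.914]
contact_force: [0.7, 0.3, -0.5]
gripper_width: -0.003
t 39.27 stand mm [-57.4 -10.4 143.5] F [ 0.6  0.4 -0.5] rot [ 3.136 -0.025  2.914]
```

```bash
python3 -m inch '[{"dx":0.023,"dy":0.0105,"dz":0.02,"ax":0.005,"ay":-0.024,"az":0.005,"gripper":0},{"dx":0,"dy":0,"dz":0.05,"ax":0,"ay":0,"az":0,"gripper":0},{"dx":0,"dy":0,"dz":0.038,"ax":0,"ay":0,"az":0,"gripper":0},{"dx":0,"dy":0,"dz":0.009,"ax":0,"ay":0,"az":0,"gripper":0},{"dx":0,"dy":0,"dz":0,"ax":0,"ay":0,"az":0,"gripper":0}]' 20
python3 s.py
```

```text
time_s: 39.9
position: [0.5372, -0.1961, 0.036]
tcp_rot: [3.14, 0.003, 2.908]
contact_force: [-0.0, -0.2, 0.4]
gripper_width: 0.0
t 39.9 stand mm [-79.6   0.1  26. ] F [ 0.  -0.2  0.4] rot [3.140e+00 3.000e-03 2.908e+00]
```

```bash
python3 -m inch '[{"dx":-0.005,"dy":0.0003,"dz":0.0042,"ax":0,"ay":0.003,"az":0,"gripper":0},{"dx":-0.005,"dy":0,"dz":0,"ax":0,"ay":0,"az":0,"gripper":0},{"dx":-0.003,"dy":0,"dz":0,"ax":0,"ay":0,"az":0,"gripper":0},{"dx":-0.0015,"dy":0,"dz":0,"ax":0,"ay":0,"az":0,"gripper":0},{"dx":-0.001,"dy":0,"dz":-0.0005,"ax":0,"ay":0,"az":0,"gripper":0}]' 20
python3 s.py
```

```text
time_s: 40.52
position: [0.552, -0.1993, 0.0315]
tcp_rot: [3.141, -0.002, 2.908]
contact_force: [-5.1, 0.6, 0.4]
gripper_width: -0.003
t 40.52 stand mm [-64.4   0.4  21.5] F [-5.1 -0.6  0.4] rot [ 3.141e+00 -2.000e-03  2.908e+00]
```

```bash
python3 -m inch '[{"dx":-0.001,"dy":0,"dz":-0.001,"ax":0,"ay":0,"az":0,"gripper":0},{"dx":-0.0005,"dy":0,"dz":0,"ax":0,"ay":0,"az":0,"gripper":0}]' 20
python3 s.py
```

```text
time_s: 40.78
position: [0.5525, -0.1991, 0.0315]
tcp_rot: [3.14, -0.004, 2.908]
contact_force: [-4.7, 0.6, -1.1]
gripper_width: 0.002
t 40.77 stand mm [-64.    0.6  21.5] F [-4.7 -0.5 -1.1] rot [ 3.14  -0.004  2.908]
```

```bash
python3 -m inch '[{"dx":-0.0005,"dy":0,"dz":0,"ax":0,"ay":0,"az":0,"gripper":0},{"dx":-0.0005,"dy":0,"dz":0,"ax":0,"ay":0,"az":0,"gripper":0}]' 20
python3 s.py
```

```text
time_s: 41.02
position: [0.5528, -0.1992, 0.0316]
tcp_rot: [3.14, -0.005, 2.908]
contact_force: [-7.2, 0.9, -0.3]
gripper_width: 0.001
t 41.02 stand mm [-63.7   0.7  21.6] F [-7.2 -0.8 -0.3] rot [ 3.14  -0.005  2.908]
```

```bash
python3 -m inch '[{"dx":-0.0006,"dy":0,"dz":0,"ax":0,"ay":0,"az":0,"gripper":0},{"dx":-0.0004,"dy":0,"dz":0,"ax":0,"ay":0,"az":0,"gripper":0}]' 20
python3 s.py
```

```text
time_s: 41.28
position: [0.5537, -0.1993, 0.0315]
tcp_rot: [3.14, -0.005, 2.908]
contact_force: [-7.5, 1.3, 0.9]
gripper_width: 0.005
t 41.27 stand mm [-62.8   0.8  21.5] F [-7.6 -0.5  0.9] rot [ 3.14  -0.005  2.908]
```

```bash
python3 -m inch '[{"dx":0.005,"dy":0,"dz":0,"ax":0,"ay":0,"az":0,"gripper":0},{"dx":0.011,"dy":0,"dz":0,"ax":0,"ay":0,"az":0,"gripper":0},{"dx":0,"dy":0.004,"dz":-0.045,"ax":0,"ay":0,"az":0,"gripper":0},{"dx":0,"dy":0,"dz":-0.045,"ax":0,"ay":0,"az":0,"gripper":0},{"dx":0,"dy":0,"dz":0,"ax":0,"ay":-0.155,"az":0,"gripper":0},{"dx":0,"dy":0,"dz":0,"ax":0,"ay":-0.155,"az":0,"gripper":0},{"dx":0,"dy":0,"dz":0,"ax":0,"ay":-0.155,"az":0,"gripper":0},{"dx":0,"dy":0,"dz":0,"ax":0,"ay":-0.155,"az":0,"gripper":0},{"dx":0,"dy":0,"dz":0,"ax":0,"ay":-0.155,"az":0,"gripper":0},{"dx":0,"dy":0,"dz":0,"ax":0,"ay":-0.155,"az":0,"gripper":0}]' 20
python3 s.py
```

```text
time_s: 42.52
position: [0.567, -0.2077, 0.1457]
tcp_rot: [3.131, 0.89, 2.91]
contact_force: [0.4, -0.2, -0.1]
gripper_width: -0.002
t 42.52 stand mm [-47.9  -4.3 135.7] F [ 0.4 -0.1 -0.1] rot [3.131 0.89  2.91 ]
```

```bash
python3 -m inch '[{"dx":-0.0095,"dy":0.004,"dz":0.0345,"ax":0.008,"ay":-0.05,"az":0,"gripper":0},{"dx":-0.0095,"dy":0.004,"dz":0.0345,"ax":0,"ay":0,"az":0,"gripper":0},{"dx":-0.0095,"dy":0.004,"dz":0.0345,"ax":0,"ay":0,"az":0,"gripper":0},{"dx":-0.0095,"dy":0.004,"dz":0.0345,"ax":0,"ay":0,"az":0,"gripper":0},{"dx":0,"dy":0,"dz":0,"ax":0,"ay":0,"az":0,"gripper":0}]' 20
python3 s.py; python3 - <<'E'
from h import *
c=camera("wrist"); a=cv2.rotate(c["image"],cv2.ROTATE_180);cv2.imwrite("pics/w23.png",a);np.savez("w23.npz",**{k:c[k] for k in("mtx","R","t","image")})
st=np.load("st.npy");print(W2S(-np.array(c["R"]).T@c["t"],st)*1000, 399-proj(c,S2W([[.005,.045,.0425],[.005,.057,.0425]],st)), )
crop(a,262,322,150,250,8,"pics/w23c.png")
E
```

```text
time_s: 43.15
position: [0.7029, -0.2228, 0.0907]
tcp_rot: [3.137, 0.931, 2.908]
contact_force: [0.3, 0.2, -0.2]
gripper_width: 0.003
t 43.15 stand mm [87.8 12.2 80.7] F [ 0.3  0.3 -0.2] rot [3.137 0.931 2.908]
[[-72.18751234  11.57517509 103.5725816 ]] [[-32.69586592 313.30314572]
 [-72.48881913 313.35618425]]
```

View pics/w23c.png

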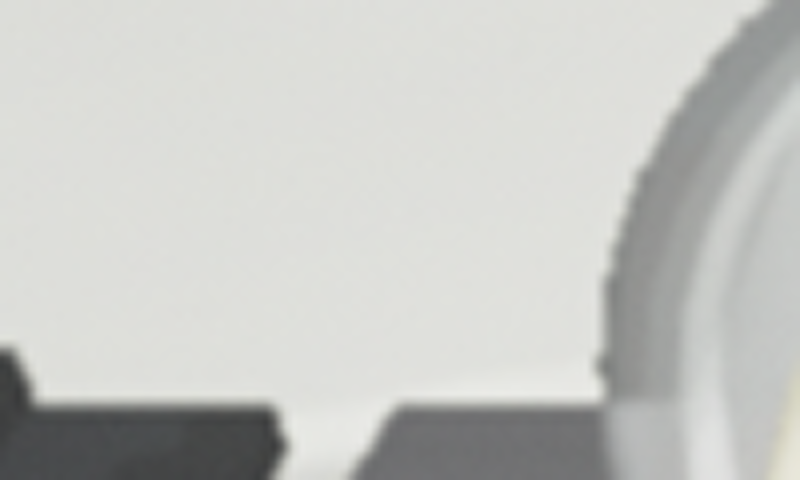

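View pics/w23.png

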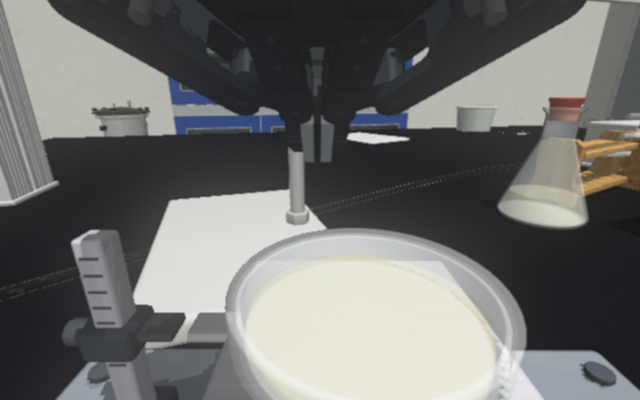

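```bash
python3 - <<'E'
from h import *
st=np.load("st.npy"); c=np.load("w23.npz");a=cv2.imread("pics/w23.png")
for n,c0,c1,r0,r1,x in[("idx far",158,170,307,320,.005),("idx far",170,182,307,320,.005),("stg far",203,213,307,320,.005),("stg far",213,223,307,320,.005),("idx bot",155,165,332,348,-.005),("stg bot",200,215,336,348,-.005),("stg top",200,220,325,338,-.005),("idx top",155,172,324,338,-.005)]:
    e,p=edge(a,c0,c1,r0,r1); print(n,e,p,[zsolve(c,(639-(c0+c1-1)/2,399-v),x,st).round(2) for v in e])
crop(a,300,360,140,240,8,"pics/w23d.png")
E
```

```text
idx far [np.float64(312.2)] [221. 221. 222. 223. 218. 161.  95.  74.  76.  76.  76.  75.  73.] [array([ 5.  , 58.14, 42.92])]
idx far [np.float64(312.22)] [222. 222. 222. 223. 218. 162.  94.  71.  72.  72.  72.  71.  70.] [array([ 5.  , 54.53, 42.91])]
stg far [np.float64(312.19)] [223. 225. 227. 230. 227. 181. 125. 111. 113. 112. 112. 112. 112.] [array([ 5.  , 44.89, 42.9 ])]
stg far [np.float64(312.15)] [225. 228. 230. 231. 227. 180. 124. 112. 114. 114. 113. 113. 114.] [array([ 5.  , 41.88, 42.91])]
idx bot [np.float64(341.47)] [ 65.  66.  69.  71.  71.  71.  72.  70.  68.  92. 144. 167. 168. 160.
 148. 130.] [array([-5.  , 54.78, 41.22])]
stg bot [np.float64(341.67)] [140. 140. 139. 138. 135. 119.  88.  62.  56.  56.  55.  56.] [array([-5.  , 41.86, 41.13])]
stg top [np.float64(333.28)] [114. 113. 114. 114. 114. 114. 114. 116. 124. 133. 139. 140. 140.] [array([-5.  , 40.85, 43.95])]
idx top [np.float64(324.89), np.float64(333.51)] [69. 68. 67. 66. 66. 66. 65. 65. 65. 67. 69. 71. 71. 71.] [array([-5.  , 52.91, 46.72]), array([-5.  , 53.39, 43.89])]
```

View pics/w23d.png

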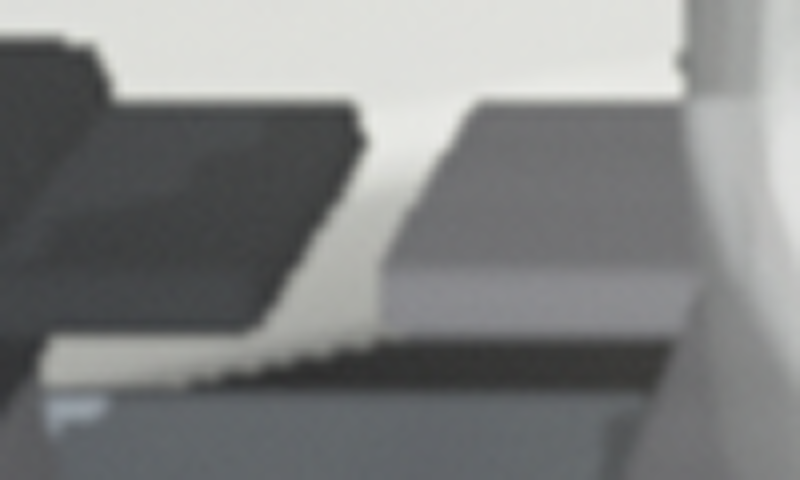

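```bash
python3 -m inch '[{"dx":0.015,"dy":-0.002,"dz":-0.0404,"ax":0,"ay":0,"az":0,"gripper":0},{"dx":0.015,"dy":-0.002,"dz":-0.0404,"ax":0,"ay":0,"az":0,"gripper":0},{"dx":0.01,"dy":0,"dz":-0.05,"ax":0,"ay":0,"az":0,"gripper":0},{"dx":0,"dy":0,"dz":-0.06,"ax":0,"ay":0,"az":0,"gripper":0},{"dx":0,"dy":0,"dz":-0.06,"ax":0,"ay":0,"az":0,"gripper":0},{"dx":0,"dy":0,"dz":0,"ax":0,"ay":0,"az":0,"gripper":0}]' 20
python3 s.py; python3 - <<'E'
from h import *
c=camera("scene"); crop(c["image"],135,250,250,395,5,"pics/s24.png")
c=camera("top"); crop(c["image"],145,270,240,365,4.8,"pics/t24.png")
E
```

```text
time_s: 43.95
position: [0.4957, -0.1847, 0.2301]
tcp_rot: [3.139, 0.915, 2.912]
contact_force: [0.0, -0.4, 0.8]
gripper_width: -0.001
t 43.95 stand mm [-122.6    1.6  220.1] F [ 0.1 -0.4  0.8] rot [3.139 0.915 2.912]
```

View pics/s24.png

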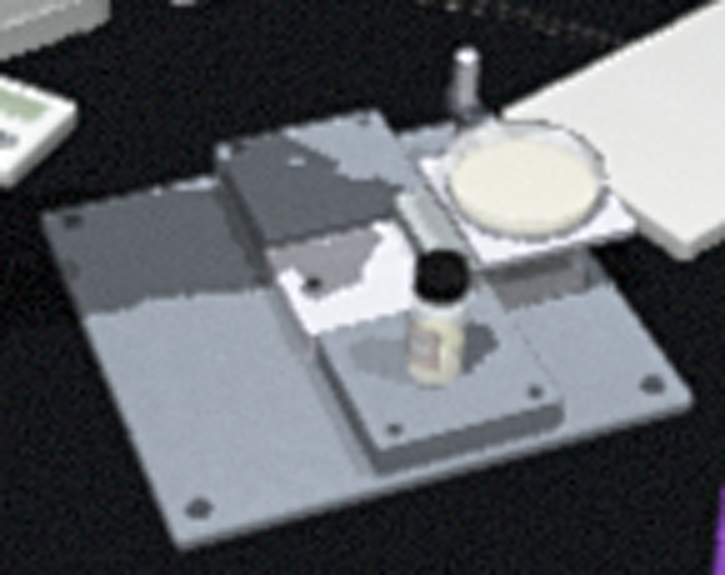

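View pics/t24.png

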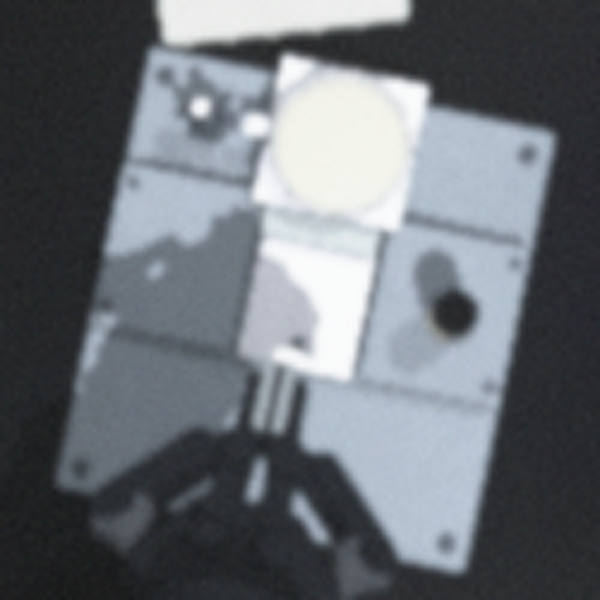

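```bash
python3 -c "
from station import manip
print(manip.sign_off(), manip.get_state()['time_s'])"
```

```text
the job is handed in; nothing more can be done
the job is handed in; nothing more can be done
```

The stage is at its height mark and the job is handed in, at about 44 s on the clock. One thing went wrong on the way: the gripper touched the vial.

- **Spacer:** I pushed it against the hidden stop and pressed it there with about 11 to 17 N for roughly 1.5 s. The final overhead picture shows its rear edge where it was right after that press.
- **Wedge:** I pushed it off the left ledge onto the spacer, then forward under the bar with about 5 to 8 N. It had dropped against the right lane wall and stuck at the spindle (11.5 N at most), so I moved it back towards the middle from the right side before going on.
- **Height:** in the last close view, with the robot clear, the tops of the two tongues agree to within about 0.1 mm. The edges give 0.01 mm at the far side and 0.06 mm at the near side.
- **Other items:** the dish is still on the stage, and the vial stands upright at its old spot. I never went near the index or the timer.

**Vial contact:** while I tried to straddle the wedge with open jaws, the gripper linkage came down on the vial cap. The wrist force read 24 N and the vial tilted briefly. I backed off at once and it settled back upright in the same place.

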